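# Put four mixed-up bench items back in their own trays

### The arm

A 7-joint arm with a two-finger parallel gripper is mounted at the origin on a cart in front of the work surface, level with it; the furniture and walls round the work are solid. World frame = base frame: x ahead of the robot, y to its left, z up, the work surface at z = 0. Lengths are in m, angles in degrees, forces in N, time in s.
With the tool pointing down it reaches from about 0.425 to 0.875 m from the base axis. Payload 4.7 kg.
Tool frame: the origin (TCP) lies midway between the tips of the shut fingers; the grasp point (between the pads) lies 19 mm behind it (env.grip_depth is the distance from the TCP to the grasp point, in m); z points along the fingers, y is the line along which they close (so a half turn about z gives the same grasp; the last joint's range is limited). The gripper opens to 87 mm and grips with 3 to 60 N. Pads are 19 mm wide; open, the fingers measure 117 mm over their backs; the gripper's body (75 mm by 190 mm) begins 51 mm behind the grasp point.
Start: joints at [70.938, 18.392, -4.016, 83.108, 1.295, 78.541, -3.26], TCP at [0.221, -0.611, 0.223] pointing down, gripper open.
Joint ranges: [-163.93, 163.93], [-17.29, 119.83], [-79.2, 71.16], [3.27, 140.29], [-89.18, 269.18], [5.43, 117.66], [-154.24, 154.24]. Speed limits (degrees/s): [147.25, 147.25, 180, 180, 180, 180, 180].

### API

Orientations are given as [roll, pitch, yaw] about the fixed x, y, z axes, in that order (R = Rz(yaw) Ry(pitch) Rx(roll)).
In Python, from cell import get_obs, optics, env, nets gives the robot as it stands.
- The arm moves only by the shell command python3 -m creep 'ROWS' [FORCE]. ROWS is JSON, a list of rows, each an object of numbers: "wx", "wy", "wz": the turn, a rotation vector about the tool's x, y, z in degrees; "tx", "ty", "tz": the shift along the tool's x, y, z in mm; "gripper": the opening, from -1 (shut) to 1 (fully open). A call has 1 to 5 rows; each row is the pose to reach, as a shift and turn from the pose commanded when the call began, along the tool's axes at that moment; what a row does not reach only later rows make up. A row lasts 1/12 s, in which the tool goes at most 41.7 mm and 7.16 degrees, less where a joint would pass 70% of its speed; a pose out of reach is approached as far as the arm can. A call with a gripper value outside its range is refused whole. The fingers move at their own pace and stop on an object; FORCE is the grip in N (left out, the last holds). Time passes only in rows, so rows that repeat a pose let the fingers close. It gives the time, the measured TCP pose, the force, the opening and the grip force at its end, in the units of the state.
- get_obs(): the state, without advancing time (a new reading comes with each control period).
- optics.read_camera(name): name is "scene" or "side" or "wrist"; returns (picture, depth): 400x640x3 uint8, red, green, blue; 400x640 float32, m along the optical axis (not along the pixel's ray), 0 where there is no reading.
- optics.camera_info(name): a dict with "fovy" (degrees; the focal length in pixels is half the picture's height over the tangent of half this angle, whatever the lens; pixels are square), "cx", "cy" (the principal point, pixels), "R" (3x3) and "t" (3): a world point X has camera coordinates R X + t; the wrist camera has in their place "tool_from_camera" (4x4, takes a point from camera to tool coordinates, whose origin is the TCP and whose axes are the flange's). Camera axes: x right, y down, z forward; pixel columns grow to the right and rows downward; lengths in m; the calibration is good to about 2 mm. A picture is of the moment at which its call begins: read the wrist's pose just before it. camera_info takes no time and is no camera call.
- env.sign_off(): hands the job in; it is judged then, once.
Trained networks look in the newest picture that a camera, given by its name, has taken for a name from the list of things; names that differ only in an ending like _2 or _b are one class to them, and where a whole thing is asked for, a point or a joint stands for the part that bears it (a point fixed in the world has none). Each returns a list of dicts, best first, with "confidence" (0 to 1); they miss things now and then, are a little off and sometimes report something else, mostly with a low value. They report only what shows in the picture. A call takes as long as a camera call. They do not tell look-alikes from the thing itself.
- nets.look_for(query, camera): "point" ([x, y, z] in m, in world coordinates, good to about 4 mm: the middle of the surface that is visible of it).
- nets.place_of(query, camera): "point" ([x, y, z] in m, in world coordinates, good to about 4 mm: a listed point, or the origin of a listed thing).
The state is a dict: "time_s": time; "qpos": joint angles; "joint_velocities": joint speeds; "effort": joint torques, N m; "tool_pos": TCP position; "tool_rot": TCP orientation; "force": force on the tool from outside, world axes, zero at the start; "wrist_torque": the same for the moment, N m; "grip_width": finger opening in m; "grasp_force": force on a finger pad.
Only numpy, scipy, OpenCV 4.12 (cv2) and the standard library are available. Lean on these libraries where they do the work, as an engineer would, in place of code of your own. Each camera call takes 0.05 s, during which the arm holds its last target. There are 200 camera calls.

### The job

The four things on the bench lie in each other's places: put the torch in the middle of the long tray, lying lengthwise, the stubby screwdriver in the middle of the square wooden tray, the small roll of black tape flat in the middle of the round steel dish, and the tape measure upright in the middle of the slatted board. Every place starts out taken by a wrong thing, so the empty black rubber mat is there as a free spot for parking a thing on the way; the mat is empty again at the end.

Things in the scene. Friction and masses are not known exactly. Their poses are not given: they have to be found in the camera images.
- grey_torch: Loose grey torch lying on its side, 128 mm long, 40 mm across at the lens end (y = -64 to -21 mm), 26 mm across along the rest, 40 mm high. Origin: centre of its underside as it lies at the start (middle of its length). Its own y axis runs along its length, x across it. Grip it across x at mid-length. Starts either on the dish or on the slatted board. Its lens end is toward -y. Belongs in the long tray.
- torch_mid (a point): Middle of the torch: on its long axis at mid-length (20 mm above its underside origin), so it stays central if the torch rolls.
- stub_driver: Loose stubby screwdriver with a blue handle, lying flat, 98 mm long, 31 mm wide, 31 mm high. Origin: middle of its length, on the underside. Its y axis runs along its length toward the handle end: the handle, the part to grip, spans y = -6 to +49 mm (31 mm wide across x), the thin shank y = -48 to -6 mm. Starts either on the dish or on the slatted board. Belongs in the square tray, its origin (the middle of its length) over the middle of the tray.
- tape_roll_small: Loose small roll of black tape lying flat, outer diameter 59 mm, 19 mm high. Origin: centre of its underside; z up. Grip it across its outside from above. Starts either in the long tray or in the square tray. Belongs in the dish.
- measure: Loose yellow tape measure standing upright, 34 mm thick (its x), 68 mm long (its y), 58 mm high (z). Origin: centre of its underside. Grip it across its 34 mm thickness. Starts either in the long tray or in the square tray. Belongs on the slatted board.
- long_tray: Fixed long grey plastic tray, 110 mm (its x) by 180 mm (its y) outside, 4 mm walls; inner floor 8 mm above the bench, rim 14 mm above the bench. Origin: centre of its underside, on the bench.
- square_tray: Fixed square wooden tray, 130 mm by 130 mm outside, 6 mm walls; inner floor 8 mm above the bench, rim 14 mm above the bench. Origin: centre of its underside, on the bench.
- dish: Fixed round steel dish, 156 mm outer diameter at the rim, 4 mm wall; inner floor 8 mm above the bench, rim 14 mm above the bench. Origin: centre of its underside, on the bench.
- slat_board: Fixed slatted wooden board without a rim, 140 mm by 140 mm, five slats along its y; its top is flat, 8 mm above the bench. Origin: centre of its underside, on the bench.
- mat: Fixed black rubber mat, flat, 110 mm (its x) by 150 mm (its y), top 8 mm above the bench, empty at the start: the free spot. Origin: centre of its underside, on the bench.
There are look-alikes about, which are no part of the job. Of the things that look like the stub_driver, the largest one is meant.

How it is judged (in metres and radians):
At the end, for the whole second after the job is handed in: Torch in long tray (lengthwise within 0.2 rad), screwdriver in square tray, tape roll flat in dish, tape measure upright on slatted board (tilt under 0.15 rad, screwdriver 0.3): each origin (torch: torch_mid) within 15 mm horizontally of its place's middle, on its floor, released, at rest (horizontal distance between torch_mid and long_tray below 0.015 m and linear speed of each of grey_torch, stub_driver, tape_roll_small, measure below 0.02 m/s and contact force between each of grey_torch, stub_driver, tape_roll_small, measure and the fingers below 0.05 N and height (world z) of torch_mid below 0.04 m and horizontal distance between stub_driver and square_tray below 0.015 m and height (world z) of each of stub_driver, tape_roll_small, measure below 0.016 m and horizontal distance between tape_roll_small and dish below 0.015 m and horizontal distance between measure and slat_board below 0.015 m and angle between the y axis of grey_torch and the y axis of long_tray, either way round below 0.2 rad and angle between each of tape_roll_small, measure's own z axis and vertical below 0.15 rad and angle between the z axis of stub_driver and the z axis of square_tray, either way round below 0.3 rad); the robot touches nothing.
It also fails if it takes over 128 s, if anything falls off the work surface, if the arm or the gripper's body presses on something with over 40 N, if the wrist force passes 120 N, or if a joint passes its speed limit or range.

## Working session

There is one attempt and no reset: what is moved stays moved. The work goes in short steps, Python scripts to look and compute and a shell command to move; the robot and the scene stay as the last step left them, time stands still between calls to the robot, and variables do not carry over. Pictures are saved under pics/ and viewed, at most 14 in all, crops included, and the job is handed in when it is done.

```bash
mkdir -p pics; ls; python3 - <<'E'
from cell import get_obs, optics, env, nets
import cv2
o=get_obs();print({k:o[k] for k in('time_s','tool_pos','tool_rot','grip_width')})
for c in('scene','side'):
    p,d=optics.read_camera(c);cv2.imwrite(f'pics/{c}0.png',p[:,:,::-1])
    i=optics.camera_info(c);print(c,i)
    for q in 'grey_torch stub_driver tape_roll_small measure long_tray square_tray dish slat_board mat'.split():
        print(q,[(r['confidence'],[round(float(v),3) for v in r['point']]) for r in nets.place_of(q,c)])
print(optics.camera_info('wrist'))
E
```

```text
pics
{'time_s': 0.0, 'tool_pos': array([ 0.22066369, -0.61080669,  0.22146424]), 'tool_rot': array([-1.79891037e+02,  7.66388802e-03,  1.98701472e+01]), 'grip_width': 0.08674757552230257}
scene {'fovy': 47.85011610778527, 'cx': 323.2732047314015, 'cy': 203.29017393561796, 'R': array([[-0.87929823, -0.47607906,  0.01354071],
       [-0.26408962,  0.46370865, -0.84571329],
       [ 0.39634744, -0.74721016, -0.53346573]]), 't': array([0.56675429, 0.19907903, 0.81820469])}
grey_torch [(0.9, [0.633, -0.224, 0.012])]
stub_driver [(0.77, [0.466, -0.009, 0.002]), (0.75, [0.781, 0.256, -0.001]), (0.66, [0.803, -0.06, -0.0])]
tape_roll_small [(0.84, [0.457, -0.238, 0.007])]
measure [(0.89, [0.589, 0.328, 0.005])]
long_tray [(0.65, [0.598, 0.316, -0.001]), (0.28, [0.462, -0.234, -0.002])]
square_tray [(0.93, [0.465, -0.238, -0.0])]
dish [(0.71, [0.637, -0.219, -0.002])]
slat_board [(0.76, [0.464, -0.012, 0.001])]
mat [(0.74, [0.646, 0.022, -0.001])]
side {'fovy': 47.03063182919577, 'cx': 323.4158784731679, 'cy': 198.12219381517198, 'R': array([[-0.99984671,  0.01740894,  0.00186445],
       [ 0
[... 287 characters left out ...]
9, 0.318, 0.001])]
measure [(0.56, [0.595, 0.328, 0.01])]
long_tray [(0.97, [0.6, 0.315, 0.002])]
square_tray [(0.89, [0.46, -0.23, -0.002])]
dish [(0.88, [0.638, -0.221, 0.003])]
slat_board [(0.73, [0.464, -0.01, 0.001])]
mat [(0.87, [0.648, 0.02, -0.005])]
{'fovy': 58.55870278762218, 'cx': 315.10411181172776, 'cy': 195.08993782542868, 'tool_from_camera': array([[-5.52507179e-04, -9.59615449e-01, -2.81314564e-01,
         7.72187308e-02],
       [ 9.99999714e-01, -3.84923366e-04, -6.50974514e-04,
         3.94534483e-04],
       [ 5.16400652e-04, -2.81314843e-01,  9.59615388e-01,
        -1.62205065e-01],
       [ 0.00000000e+00,  0.00000000e+00,  0.00000000e+00,
         1.00000000e+00]])}
```

View pics/scene0.png

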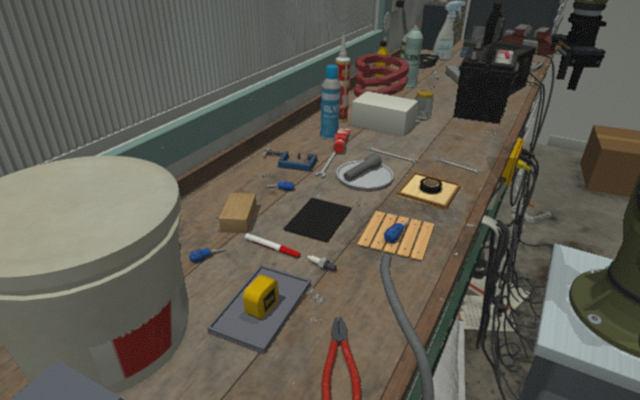

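View pics/side0.png

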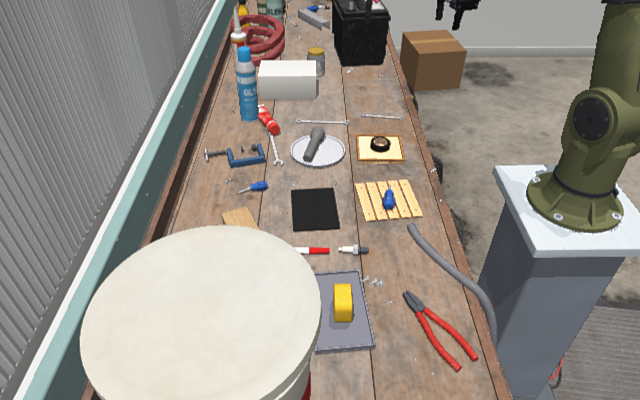

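Candidates for the driver in the scene picture are (395,233) on the slatted board, (287,187) on the bench beyond, and (203,255) by the bucket. The one on the board looks the largest, and it lies on one of the listed start places. I'll measure the yaws from a height map and check the driver in one close crop.

```bash
cat > h.py <<'E'
import numpy as np, cv2
from cell import get_obs, optics, env, nets
from scipy.spatial.transform import Rotation as Ro
def cloud(c):
    o=get_obs(); p,d=optics.read_camera(c); i=optics.camera_info(c)
    f=200/np.tan(np.radians(i['fovy']/2)); v,u=np.mgrid[:400,:640]
    P=np.stack([(u-i['cx'])/f*d,(v-i['cy'])/f*d,d],-1)
    if c=='wrist':
        T=i['tool_from_camera']; P=P@T[:3,:3].T+T[:3,3]
        P=P@Ro.from_euler('xyz',o['tool_rot'],degrees=True).as_matrix().T+o['tool_pos']
    else: P=(P-i['t'])@i['R']
    P[d<=0]=np.nan
    return p,P
def rect(P,m):
    q=P[m][:,:2].astype(np.float32)*1000
    r=cv2.minAreaRect(q); b=cv2.boxPoints(r); e=b[1]-b[0],b[2]-b[1]
    L=max(e,key=np.linalg.norm); return np.round(r[0],1),np.round(sorted(r[1]),1),round(float(np.degrees(np.arctan2(L[1],L[0]))%180),1),len(q)
def go(x,y,z,yaw):
    "shift (mm) and turn (deg) in tool axes from measured pose; yaw mod 180"
    o=get_obs(); R=Ro.from_euler('xyz',o['tool_rot'],degrees=True)
    s=R.inv().apply(np.array([x,y,z])-o['tool_pos'])*1000
    c=o['tool_rot'][2]; dy=(yaw-c+90)%180-90
    w=(R.inv()*Ro.from_euler('xyz',[180,0,c+dy],degrees=True)).as_rotvec(degrees=True)
    print('t',np.round(s,1),'w',np.round(w,2),'yaw',round(c+dy,1))
E
python3 - <<'E'
from h import *
for c in('scene','side'):
    p,P=cloud(c)
    near=lambda a,r:np.hypot(P[...,0]-a[0],P[...,1]-a[1])<r
    z=P[...,2]
    for n,a,r,z0,z1 in(('torch',(.635,-.225),.075,.018,.06),('driver',(.464,-.01),.065,.013,.05),('roll',(.458,-.24),.05,.018,.04),('meas',(.591,.328),.06,.055,.08),('meas all',(.591,.328),.06,.025,.08),
       ('mat',(.647,.02),.1,.005,.012),('long',(.599,.316),.11,.004,.02),('sq',(.462,-.236),.095,.005,.018),('board',(.464,-.01),.103,.004,.012),('dish',(.637,-.22),.085,.005,.018)):
        print(c,n,*rect(P,near(a,r)&(z>z0)&(z<z1)))
    m=(P[...,1]>.2)&(P[...,1]<.6)&(P[...,0]>.5)&(P[...,0]<1)&(z>.1);
    if m.any(): print('bucket',np.nanmin(P[m],0),np.nanmax(P[m],0))
    if c=='scene':
        k=p[150:300,180:450,::-1]; cv2.imwrite('pics/crop.png',cv2.resize(k,None,fx=2.9,fy=2.9,interpolation=2))
        for u,v in((395,233),(287,187),(203,255)):
            hsv=cv2.cvtColor(p,cv2.COLOR_RGB2HSV); m=(hsv[...,0]>100)&(hsv[...,0]<125)&(hsv[...,1]>120)
            m&=np.hypot(*(np.mgrid[:400,:640]-np.array([v,u])[:,None,None]))<28
            print(u,v,*rect(P,m&np.isfinite(z)))
E
```

```text
scene torch [ 650.  -226.8] [ 39.3 133.3] 71.1 413
scene driver [454.5  -5.5] [29.2 96.2] 72.5 277
scene roll [ 456.6 -234.5] [56.  57.5] 106.6 218
scene meas [591.3 328.3] [34.6 59.6] 90.2 553
scene meas all [590.8 328.7] [35.1 62.1] 89.4 1023
scene mat [645.7  18.5] [110.8 159.7] 94.5 1698
scene long [572.9 316.2] [161.5 182.4] 95.3 3823
scene sq [ 458.7 -231.9] [130.4 136.7] 87.8 1197
scene board [462.8  -8.9] [140.3 144.5] 96.3 1858
scene dish [ 634.6 -215.9] [152.4 153.4] 10.6 1005
bucket [0.63257995 0.20007298 0.10000696] [0.99990706 0.59999541 0.26622237]
395 233 [460.6  16.1] [24.9 51.7] 80.1 211
287 187 [ 819.7 -114.8] [ 84.2 147.4] 100.9 232
203 255 [784.8 270. ] [18.7 39.9] 64.6 178
side torch [ 649.9 -223.3] [ 38.2 131.2] 73.7 368
side driver [458.3  -3.1] [49.4 92.1] 56.4 215
side roll [ 456.6 -235.3] [56.2 59.9] 58.7 185
side meas [592.6 330.3] [33.7 56.2] 90.2 481
side meas all [592.6 331. ] [33.8 57.6] 90.2 678
side mat [646.   17.8] [109.6 163.3] 94.0 1783
side long [569.6 318.2] [151.6 188. ] 90.5 3273
side sq [ 458.7 -230.9] [130.  137.5] 88.3 1069
side board [463.   -9.1] [140.4 174.1] 96.9 1673
side dish [ 636.4 -219.2] [153.  153.7] 88.9 1096
bucket [0.6346289  0.20000817 0.10016345] [0.99998837 0.59998929 0.2663027 ]
```

View pics/crop.png

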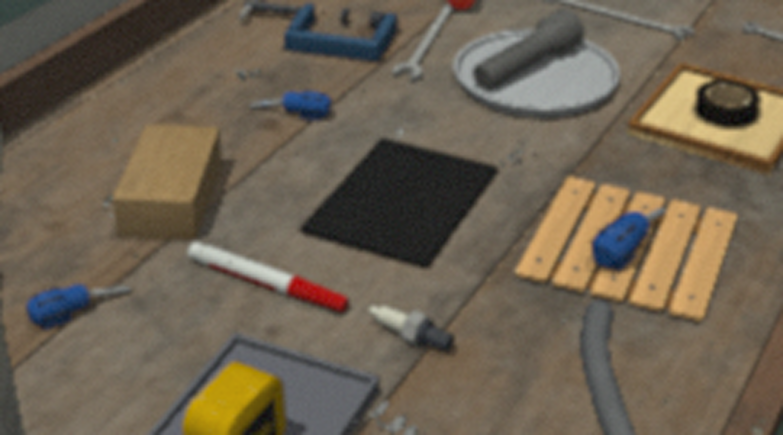

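The crop shows the driver on the board with the biggest handle, 52 mm against about 40 mm for the one at lower left, so it is the right one. The torch is in the dish, the roll in the square tray, and the measure in the long tray. I'll check the bucket's clearance to the long tray and refine the tray frames.

```bash
python3 - <<'E'
from h import *
from scipy.optimize import least_squares
A=[cloud(c)[1].reshape(-1,3) for c in('scene','side')]
P=np.vstack(A); P=P[np.isfinite(P).all(1)]
for z0,z1 in((.03,.08),(.1,.15),(.18,.23),(.25,.275)):
    q=P[(P[:,2]>z0)&(P[:,2]<z1)&(P[:,0]>.61)&(P[:,0]<1.1)&(P[:,1]>.3)&(P[:,1]<.85)]
    if len(q)<10: print(z0,len(q));continue
    r=least_squares(lambda s:np.hypot(q[:,0]-s[0],q[:,1]-s[1])-s[2],[.8,.5,.15],loss='soft_l1',f_scale=.005)
    print(z0,len(q),q[:,0].min(),q[:,1].min(),[q[abs(q[:,1]-y)<.01][:,0].min(initial=9).round(3) for y in(.32,.36,.4,.44,.48,.52)],r.x)
# rim of long tray, and tray rects by colour-free z band, filtered
for n,a,hw,z0,z1 in(('longrim',(.597,.316),(.065,.10),.0115,.018),('longfloor',(.597,.316),(.065,.10),.006,.0105),('sqrim',(.462,-.233),(.075,.075),.0115,.018),('mat',(.646,.018),(.065,.085),.005,.012),('board',(.463,-.009),(.085,.085),.0055,.011)):
    m=(abs(P[:,0]-a[0])<hw[0])&(abs(P[:,1]-a[1])<hw[1])&(P[:,2]>z0)&(P[:,2]<z1)
    q=P[m]; t=np.quantile(q[:,:2],[.01,.99],0); print(n,len(q),t.round(3).tolist(),t.mean(0).round(4),rect(P,m))
E
```

```text
0.03 3070 0.6494859913838372 0.39462489349908847 [np.float64(9.0), np.float64(9.0), np.float64(0.682), np.float64(0.659), np.float64(0.65), np.float64(0.651)] [0.82608553 0.47781864 0.17458342]
0.1 7552 0.6100979937086998 0.3006565184258131 [np.float64(0.981), np.float64(9.0), np.float64(0.681), np.float64(0.657), np.float64(0.649), np.float64(0.649)] [0.81858895 0.49218328 0.16711928]
0.18 13579 0.6380075624346438 0.30004585092366415 [np.float64(0.981), np.float64(0.981), np.float64(0.669), np.float64(0.646), np.float64(0.638), np.float64(0.64)] [0.83045072 0.46029698 0.19390219]
0.25 55700 0.6329032502948764 0.3000510557951314 [np.float64(1.012), np.float64(0.702), np.float64(0.662), np.float64(0.641), np.float64(0.634), np.float64(0.634)] [0.78473454 0.49027402 0.10756247]
longrim 1076 [[0.536, 0.226], [0.657, 0.411]] [0.5969 0.3184] (array([590. , 317.5]), array([126.8, 182.6]), 95.2, 1076)
longfloor 5206 [[0.54, 0.231], [0.651, 0.409]] [0.5958 0.3199] (array([590., 319.]), array([122.7, 180.2]), 94.2, 5206)
sqrim 610 [[0.393, -0.299], [0.524, -0.164]] [ 0.4585 -0.2318] (array([ 458.8, -231.5]), array([130.6, 136.1]), 88.4, 610)
mat 3493 [[0.59, -0.051], [0.699, 0.097]] [0.6447 0.023 ] (array([645.5,  18.8]), array([111.2, 161.3]), 94.7, 3493)
board 3280 [[0.391, -0.079], [0.534, 0.065]] [ 0.4623 -0.0068] (array([462.9,  -8.4]), array([140.6, 145.2]), 96.6, 3280)
```

```bash
python3 -c "
from h import *
go(.457,-.235,.15,60)"
```

```text
t [ 349.9 -273.7   72.6] w [ 1.000e-02  0.000e+00 -4.013e+01] yaw 60.0
```

```bash
R='import json'; 
python3 -m creep '[{"tx":40,"ty":-30},{"tx":75,"ty":-58},{"tx":105,"ty":-82,"tz":5},{"tx":135,"ty":-105,"tz":10},{"tx":160,"ty":-125,"tz":15}]'
python3 -m creep '[{"tx":32,"ty":-25,"tz":5},{"tx":64,"ty":-50,"tz":10},{"tx":96,"ty":-75,"tz":20},{"tx":128,"ty":-100,"tz":30},{"tx":155,"ty":-120,"tz":40}]'
python3 -m creep '[{"tx":20,"ty":-15,"tz":10,"wz":-7},{"tx":35,"ty":-29,"tz":18,"wz":-14},{"tx":35,"ty":-29,"tz":18,"wz":-21},{"tx":35,"ty":-29,"tz":18,"wz":-28},{"tx":35,"ty":-29,"tz":18,"wz":-34}]'
python3 - <<'E'
from h import *
p,P=cloud('wrist'); cv2.imwrite('pics/w1.png',p[:,:,::-1])
z=P[...,2]
near=lambda a,r:np.hypot(P[...,0]-a[0],P[...,1]-a[1])<r
m=near((.457,-.235),.05)&(z>.021)&(z<.04); print(rect(P,m), np.nanmedian(z[m]))
m=near((.46,-.235),.1)&(z>.0115)&(z<.017); print(rect(P,m))
o=get_obs();print(o['tool_pos'],o['tool_rot'],o['qpos'].round(1))
print(nets.place_of('tape_roll_small','wrist'),nets.place_of('square_tray','wrist'))
E
```

```text
(array([0., 0.]), array([0., 0.]), 0.0, 0) nan
(array([0., 0.]), array([0., 0.]), 0.0, 0)
[ 0.22094674 -0.61132156  0.22258128] [1.79995616e+02 3.20073667e-03 1.98760250e+01] [70.9 18.4 -4.  83.1  1.3 78.5 -3.3]
[] []validation failed for argument at $[0]...
validation failed for argument at $[0]...
validation failed for argument at $[0]...
  return np.nanmean(a, axis, out=out, keepdims=keepdims)
```

View pics/w1.png

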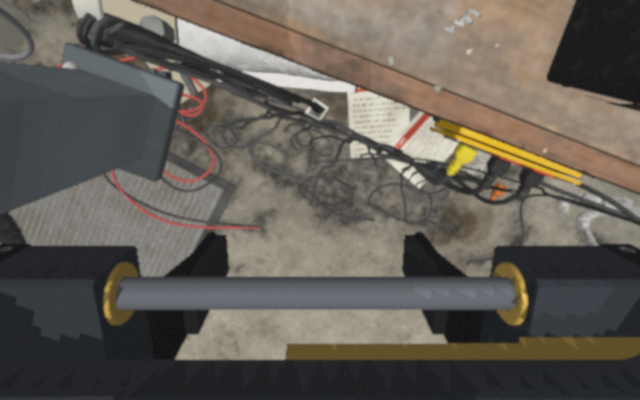

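The rows were refused, probably because every key is required, and the arm hasn't moved. The picture shows only the fingers over the floor. I'll send full rows.

```bash
set -e
python3 -m creep '[{"wx":0,"wy":0,"wz":0,"tx":32,"ty":-25,"tz":0,"gripper":1},{"wx":0,"wy":0,"wz":0,"tx":64,"ty":-50,"tz":0,"gripper":1},{"wx":0,"wy":0,"wz":0,"tx":96,"ty":-75,"tz":5,"gripper":1},{"wx":0,"wy":0,"wz":0,"tx":128,"ty":-100,"tz":10,"gripper":1},{"wx":0,"wy":0,"wz":0,"tx":160,"ty":-125,"tz":15,"gripper":1}]'
python3 -m creep '[{"wx":0,"wy":0,"wz":0,"tx":32,"ty":-25,"tz":5,"gripper":1},{"wx":0,"wy":0,"wz":0,"tx":64,"ty":-50,"tz":10,"gripper":1},{"wx":0,"wy":0,"wz":0,"tx":96,"ty":-75,"tz":20,"gripper":1},{"wx":0,"wy":0,"wz":0,"tx":128,"ty":-100,"tz":30,"gripper":1},{"wx":0,"wy":0,"wz":0,"tx":155,"ty":-120,"tz":40,"gripper":1}]'
python3 -m creep '[{"wx":0,"wy":0,"wz":-7,"tx":20,"ty":-15,"tz":10,"gripper":1},{"wx":0,"wy":0,"wz":-14,"tx":35,"ty":-29,"tz":18,"gripper":1},{"wx":0,"wy":0,"wz":-21,"tx":35,"ty":-29,"tz":18,"gripper":1},{"wx":0,"wy":0,"wz":-28,"tx":35,"ty":-29,"tz":18,"gripper":1},{"wx":0,"wy":0,"wz":-34,"tx":35,"ty":-29,"tz":18,"gripper":1}]'
python3 - <<'E'
from h import *
p,P=cloud('wrist'); cv2.imwrite('pics/w2.png',p[:,:,::-1])
z=P[...,2]
near=lambda a,r:np.hypot(P[...,0]-a[0],P[...,1]-a[1])<r
m=near((.457,-.235),.05)&(z>.021)&(z<.04); print(rect(P,m), np.nanmedian(z[m]))
m=near((.46,-.235),.1)&(z>.0115)&(z<.017); print(rect(P,m))
o=get_obs();print(o['tool_pos'],o['tool_rot'],o['qpos'].round(1))
print(nets.place_of('tape_roll_small','wrist'),nets.place_of('square_tray','wrist'))
E
```

```text
time_s: 1.77
tool_pos: [0.3297, -0.4378, 0.2077]
tool_rot: [179.9, -0.0, 19.9]
force: [1.7, -0.0, 0.2]
grip_width: 0.0871
grasp_force: 0.0
time_s: 2.18
tool_pos: [0.4353, -0.271, 0.1677]
tool_rot: [180.0, -0.1, 20.0]
force: [0.5, -0.2, 0.7]
grip_width: 0.0868
grasp_force: 0.0
time_s: 2.6
tool_pos: [0.4572, -0.2341, 0.1495]
tool_rot: [-180.0, 0.0, 54.3]
force: [-0.5, 0.1, -0.2]
grip_width: 0.0872
grasp_force: 0.0
(array([ 458. , -237.7]), array([56.1, 56.4]), 43.8, 2388) 0.02636798221194952
(array([ 477. , -234.3]), array([130.3, 165. ]), 178.3, 4162)
[ 0.45705681 -0.2343337   0.1495565 ] [1.79999630e+02 1.11809815e-02 5.44858324e+01] [ 47.4   6.  -24.5 107.    2.7  67.5 -13.5]
[{'point': [0.4613, -0.2385, 0.0046], 'confidence': 0.93}] [{'point': [0.4632, -0.2316, -0.0006], 'confidence': 0.77}]
```

View pics/w2.png

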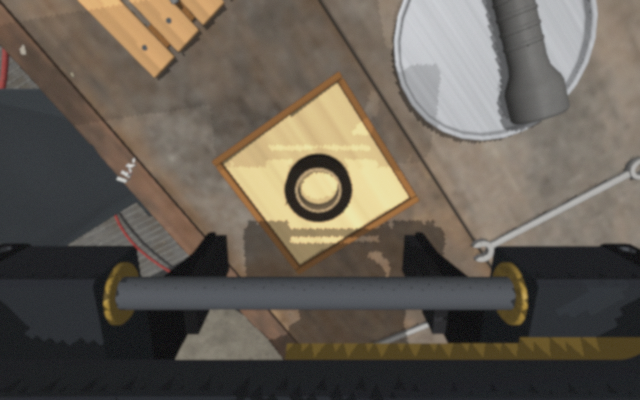

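The view shows the roll at (318,187) in the square tray and the torch in the dish at upper right. Now I'll pick the roll and take it to the mat.

```bash
set -e
python3 -m creep '[{"wx":0,"wy":0,"wz":0,"tx":-2,"ty":4,"tz":40,"gripper":1},{"wx":0,"wy":0,"wz":0,"tx":-2,"ty":4,"tz":80,"gripper":1},{"wx":0,"wy":0,"wz":0,"tx":-2,"ty":4,"tz":110,"gripper":1},{"wx":0,"wy":0,"wz":0,"tx":-2,"ty":4,"tz":132,"gripper":1},{"wx":0,"wy":0,"wz":0,"tx":-2,"ty":4,"tz":132,"gripper":0.2}]' 25
python3 -m creep '[{"wx":0,"wy":0,"wz":0,"tx":0,"ty":0,"tz":0,"gripper":-0.2},{"wx":0,"wy":0,"wz":0,"tx":0,"ty":0,"tz":0,"gripper":-0.2},{"wx":0,"wy":0,"wz":0,"tx":0,"ty":0,"tz":0,"gripper":-0.2},{"wx":0,"wy":0,"wz":0,"tx":0,"ty":0,"tz":0,"gripper":-0.2},{"wx":0,"wy":0,"wz":0,"tx":0,"ty":0,"tz":-5,"gripper":-0.2}]' 25
```

```text
time_s: 3.17
tool_pos: [0.4552, -0.237, 0.013]
tool_rot: [-179.5, 0.0, 53.7]
force: [-1.3, 0.7, -0.5]
grip_width: 0.0846
grasp_force: 0.0
time_s: 3.58
tool_pos: [0.4591, -0.2389, 0.0233]
tool_rot: [180.0, 0.0, 53.8]
force: [0.1, 1.0, -0.0]
grip_width: 0.0553
grasp_force: 25.4
```

```bash
set -e
python3 -m creep '[{"wx":0,"wy":0,"wz":0,"tx":0,"ty":0,"tz":-40,"gripper":-0.2},{"wx":0,"wy":0,"wz":0,"tx":20,"ty":0,"tz":-70,"gripper":-0.2},{"wx":0,"wy":0,"wz":0,"tx":55,"ty":0,"tz":-85,"gripper":-0.2},{"wx":0,"wy":0,"wz":0,"tx":95,"ty":1,"tz":-85,"gripper":-0.2},{"wx":0,"wy":0,"wz":0,"tx":135,"ty":2,"tz":-85,"gripper":-0.2}]'
python3 -m creep '[{"wx":0,"wy":0,"wz":0,"tx":40,"ty":0,"tz":0,"gripper":-0.2},{"wx":0,"wy":0,"wz":0,"tx":80,"ty":0,"tz":0,"gripper":-0.2},{"wx":0,"wy":0,"wz":0,"tx":120,"ty":1,"tz":0,"gripper":-0.2},{"wx":0,"wy":0,"wz":0,"tx":155,"ty":2,"tz":0,"gripper":-0.2},{"wx":0,"wy":0,"wz":0,"tx":180,"ty":2,"tz":0,"gripper":-0.2}]'
python3 -c "
from h import *
go(.646,.019,.021,54)
print(get_obs()['grasp_force'],get_obs()['grip_width'])"
```

```text
time_s: 4.0
tool_pos: [0.5423, -0.1308, 0.1107]
tool_rot: [179.7, -0.0, 53.7]
force: [1.4, -0.1, -1.4]
grip_width: 0.0549
grasp_force: 25.0
time_s: 4.42
tool_pos: [0.6497, 0.0174, 0.1087]
tool_rot: [180.0, -0.2, 54.0]
force: [-0.1, -0.5, -1.1]
grip_width: 0.0547
grasp_force: 25.0
t [-1.1 -4.  87.7] w [ 0.04 -0.15  0.01] yaw 54.0
24.999228718188533 0.054718148128965874
```

```bash
set -e
python3 -m creep '[{"wx":0,"wy":0,"wz":0,"tx":-1,"ty":-4,"tz":40,"gripper":-0.2},{"wx":0,"wy":0,"wz":0,"tx":-1,"ty":-4,"tz":72,"gripper":-0.2},{"wx":0,"wy":0,"wz":0,"tx":-1,"ty":-4,"tz":84,"gripper":-0.2},{"wx":0,"wy":0,"wz":0,"tx":-1,"ty":-4,"tz":87,"gripper":-0.2},{"wx":0,"wy":0,"wz":0,"tx":-1,"ty":-4,"tz":87,"gripper":-0.2}]'
python3 -m creep '[{"wx":0,"wy":0,"wz":0,"tx":0,"ty":0,"tz":0,"gripper":0.8},{"wx":0,"wy":0,"wz":0,"tx":0,"ty":0,"tz":0,"gripper":0.8},{"wx":0,"wy":0,"wz":0,"tx":0,"ty":0,"tz":0,"gripper":0.8},{"wx":0,"wy":0,"wz":0,"tx":0,"ty":0,"tz":-25,"gripper":0.8},{"wx":0,"wy":0,"wz":0,"tx":0,"ty":0,"tz":-60,"gripper":0.8}]'
python3 -m creep '[{"wx":0,"wy":0,"wz":0,"tx":-15,"ty":-15,"tz":-30,"gripper":0.8},{"wx":0,"wy":0,"wz":-7,"tx":-40,"ty":-40,"tz":-60,"gripper":0.8},{"wx":0,"wy":0,"wz":-14,"tx":-68,"ty":-68,"tz":-70,"gripper":0.8},{"wx":0,"wy":0,"wz":-21,"tx":-96,"ty":-96,"tz":-70,"gripper":0.8},{"wx":0,"wy":0,"wz":-21,"tx":-122,"ty":-122,"tz":-70,"gripper":0.8}]'
python3 -m creep '[{"wx":0,"wy":0,"wz":0,"tx":0,"ty":-10,"tz":0,"gripper":0.8},{"wx":0,"wy":0,"wz":0,"tx":0,"ty":-10,"tz":0,"gripper":0.8}]'
python3 - <<'E'
from h import *
p,P=cloud('wrist'); cv2.imwrite('pics/w3.png',p[:,:,::-1])
z=P[...,2]; hsv=cv2.cvtColor(p,cv2.COLOR_RGB2HSV)
near=lambda a,r:np.hypot(P[...,0]-a[0],P[...,1]-a[1])<r
b=(hsv[...,0]>100)&(hsv[...,0]<125)&(hsv[...,1]>110)&near((.46,0),.08)
print('handle',rect(P,b&(z>.012)),np.nanmax(z[b]))
print('all',rect(P,near((.46,0),.075)&(z>.013)&(z<.05)))
print('board',rect(P,near((.464,-.01),.1)&(z>.0055)&(z<.011)))
o=get_obs();print(o['tool_pos'],o['tool_rot'],o['qpos'].round(1))
print(nets.place_of('stub_driver','wrist')[:1],nets.place_of('slat_board','wrist')[:1])
p,P=cloud('side');z=P[...,2]
near=lambda a,r:np.hypot(P[...,0]-a[0],P[...,1]-a[1])<r
print('roll',rect(P,near((.646,.019),.05)&(z>.018)&(z<.04)))
E
```

```text
time_s: 4.83
tool_pos: [0.644, 0.0146, 0.0208]
tool_rot: [-180.0, 0.0, 53.8]
force: [-0.6, -0.4, -1.0]
grip_width: 0.0552
grasp_force: 25.0
time_s: 5.25
tool_pos: [0.6415, 0.0142, 0.0782]
tool_rot: [-179.7, 0.2, 53.8]
force: [0.2, -0.4, 0.3]
grip_width: 0.0763
grasp_force: 0.0
time_s: 5.67
tool_pos: [0.4726, -0.0118, 0.1519]
tool_rot: [179.8, 0.0, 75.2]
force: [0.2, -0.1, 1.2]
grip_width: 0.0784
grasp_force: 0.0
time_s: 5.83
tool_pos: [0.4617, -0.0099, 0.1512]
tool_rot: [179.9, 0.2, 74.8]
force: [-0.2, 1.0, -0.0]
grip_width: 0.078
grasp_force: 0.0
handle (array([464.2,  11.4]), array([27.6, 54.2]), 79.5, 1773) 0.040718552693560894
all (array([461.3, -10.2]), array([30.7, 97.7]), 81.2, 2466)
board (array([463.6,  -9.9]), array([140. , 140.2]), 6.7, 19057)
[ 0.46385825 -0.00966409  0.1516235 ] [1.79815352e+02 1.07423847e-01 7.48175597e+01] [ 35.4  -0.3 -37.2 112.8  -0.   67.3 -16.9]
[{'point': [0.4654, -0.012, 0.0092], 'confidence': 0.66}] [{'point': [0.4631, -0.0119, 0.0007], 'confidence': 0.69}]
roll (array([644.2,  16.7]), array([56.8, 56.9]), 72.1, 271)
```

View pics/w3.png

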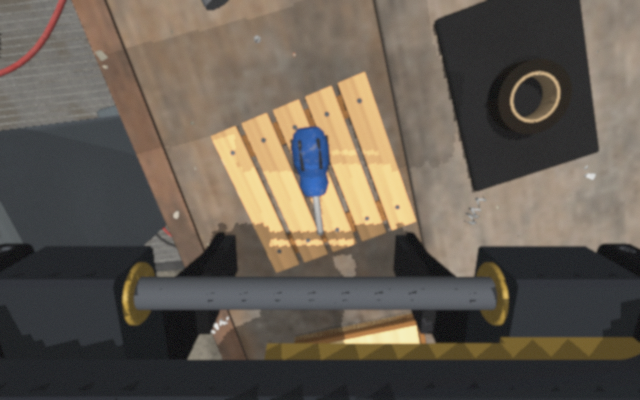

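The wrist view shows the driver at (313,175) on the board with its handle up in the picture, and the roll safely on the mat at (535,97). Now I'll grip the driver and compute the square tray's middle from w2.

```bash
set -e
python3 -m creep '[{"wx":0,"wy":0,"wz":-6,"tx":21,"ty":-5,"tz":35,"gripper":0.5},{"wx":0,"wy":0,"wz":-6,"tx":21,"ty":-5,"tz":75,"gripper":0.3},{"wx":0,"wy":0,"wz":-6,"tx":21,"ty":-5,"tz":110,"gripper":0.3},{"wx":0,"wy":0,"wz":-6,"tx":21,"ty":-5,"tz":130,"gripper":0.3},{"wx":0,"wy":0,"wz":-6,"tx":21,"ty":-5,"tz":137,"gripper":0.3}]' 25
python3 -m creep '[{"wx":0,"wy":0,"wz":0,"tx":0,"ty":0,"tz":0,"gripper":-0.6},{"wx":0,"wy":0,"wz":0,"tx":0,"ty":0,"tz":0,"gripper":-0.6},{"wx":0,"wy":0,"wz":0,"tx":0,"ty":0,"tz":0,"gripper":-0.6},{"wx":0,"wy":0,"wz":0,"tx":0,"ty":0,"tz":0,"gripper":-0.6},{"wx":0,"wy":0,"wz":0,"tx":0,"ty":0,"tz":0,"gripper":-0.6}]'
python3 - <<'E'
from h import *
i=optics.camera_info('wrist'); f=200/np.tan(np.radians(i['fovy']/2)); T=i['tool_from_camera']
R=Ro.from_euler('xyz',[180,.011,54.486],degrees=True).as_matrix(); t=np.array([.45706,-.23433,.14956])
c=[]
for u,v in((338,75),(215,163),(300,268),(416,200)):
    d=R@T[:3,:3]@np.array([(u-i['cx'])/f,(v-i['cy'])/f,1]); o=R@T[:3,3]+t; c.append(o+d*(.014-o[2])/d[2])
c=np.array(c)[:,:2]; print(c.round(4),c.mean(0).round(4))
o=get_obs();print(o['tool_pos'],o['tool_rot'],o['grip_width'],o['grasp_force'])
E
```

```text
time_s: 6.45
tool_pos: [0.4627, 0.0135, 0.0099]
tool_rot: [-179.6, -0.1, 80.9]
force: [-0.1, -0.0, 0.6]
grip_width: 0.058
grasp_force: 0.0
time_s: 6.87
tool_pos: [0.4659, 0.0124, 0.0149]
tool_rot: [179.8, 0.0, 80.9]
force: [-0.5, -0.0, 0.9]
grip_width: 0.0315
grasp_force: 0.2
[[ 0.5235 -0.1727]
 [ 0.3986 -0.1704]
 [ 0.3989 -0.2918]
 [ 0.5202 -0.2976]] [ 0.4603 -0.2331]
[0.4659298  0.0123709  0.01489188] [1.79843480e+02 1.64003106e-02 8.08546736e+01] 0.03145152148080495 0.1915712348818488
```

```bash
set -e
python3 -m creep '[{"wx":0,"wy":0,"wz":0,"tx":0,"ty":0,"tz":0,"gripper":-0.6},{"wx":0,"wy":0,"wz":0,"tx":0,"ty":0,"tz":0,"gripper":-0.6},{"wx":0,"wy":0,"wz":0,"tx":0,"ty":0,"tz":-30,"gripper":-0.6},{"wx":0,"wy":0,"wz":0,"tx":-15,"ty":2,"tz":-60,"gripper":-0.6},{"wx":0,"wy":0,"wz":0,"tx":-50,"ty":7,"tz":-65,"gripper":-0.6}]'
python3 -m creep '[{"wx":0,"wy":0,"wz":0,"tx":-40,"ty":6,"tz":0,"gripper":-0.6},{"wx":0,"wy":0,"wz":0,"tx":-80,"ty":12,"tz":0,"gripper":-0.6},{"wx":0,"wy":0,"wz":0,"tx":-120,"ty":18,"tz":0,"gripper":-0.6},{"wx":0,"wy":0,"wz":0,"tx":-150,"ty":23,"tz":0,"gripper":-0.6},{"wx":0,"wy":0,"wz":0,"tx":-170,"ty":26,"tz":0,"gripper":-0.6}]'
python3 -m creep '[{"wx":0,"wy":0,"wz":0,"tx":0,"ty":0,"tz":0,"gripper":-0.6}]'
python3 - <<'E'
from h import *
o=get_obs();print(o['grip_width'],o['grasp_force'])
p,P=cloud('wrist');cv2.imwrite('pics/w4.png',p[:,:,::-1]);z=P[...,2]
hsv=cv2.cvtColor(p,cv2.COLOR_RGB2HSV)
near=lambda a,r:np.hypot(P[...,0]-a[0],P[...,1]-a[1])<r
b=(hsv[...,0]>100)&(hsv[...,0]<125)&(hsv[...,1]>110)&near((.46,-.21),.08)
print('handle',rect(P,b&(z>.05)))
go(.4634,-.2108,.0155,81)
E
```

```text
time_s: 7.28
tool_pos: [0.4671, -0.0338, 0.0831]
tool_rot: [179.6, -0.1, 81.3]
force: [1.2, -0.5, -1.1]
grip_width: 0.0283
grasp_force: 24.8
time_s: 7.7
tool_pos: [0.4613, -0.2144, 0.0787]
tool_rot: [180.0, 0.1, 80.6]
force: [0.1, 1.0, -1.3]
grip_width: 0.0287
grasp_force: 24.8
time_s: 7.78
tool_pos: [0.4611, -0.2159, 0.0785]
tool_rot: [180.0, 0.1, 80.4]
force: [-0.5, 0.2, -0.6]
grip_width: 0.0288
grasp_force: 24.8
0.028766928308278476 24.82865122903604
handle (array([ 430.9, -216.3]), array([56. , 93.3]), 178.2, 3994)
t [ 2.2  1.6 62.9] w [-0.01  0.02 -0.43] yaw 81.0
```

View pics/w4.png

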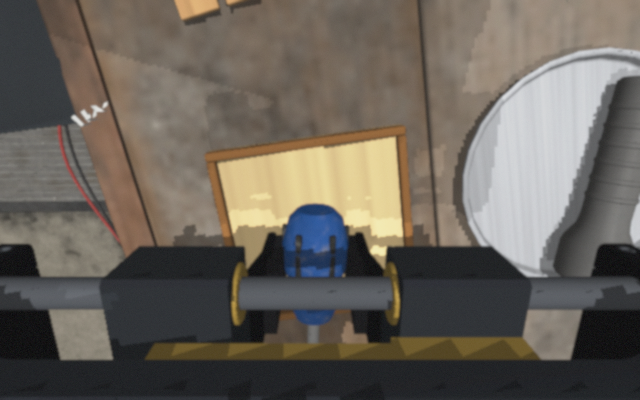

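The driver hangs level between the pads at (315,265), over the square tray. Next I'll lower it, release, rise and check.

```bash
set -e
python3 -m creep '[{"wx":0,"wy":0,"wz":0,"tx":3,"ty":2,"tz":30,"gripper":-0.6},{"wx":0,"wy":0,"wz":0,"tx":3,"ty":2,"tz":52,"gripper":-0.6},{"wx":0,"wy":0,"wz":0,"tx":3,"ty":2,"tz":60,"gripper":-0.6},{"wx":0,"wy":0,"wz":0,"tx":3,"ty":2,"tz":63,"gripper":-0.6},{"wx":0,"wy":0,"wz":0,"tx":3,"ty":2,"tz":63,"gripper":-0.6}]'
python3 -m creep '[{"wx":0,"wy":0,"wz":0,"tx":0,"ty":0,"tz":0,"gripper":0.1},{"wx":0,"wy":0,"wz":0,"tx":0,"ty":0,"tz":0,"gripper":0.1},{"wx":0,"wy":0,"wz":0,"tx":0,"ty":0,"tz":0,"gripper":0.1},{"wx":0,"wy":0,"wz":0,"tx":0,"ty":0,"tz":-30,"gripper":0.1},{"wx":0,"wy":0,"wz":0,"tx":0,"ty":0,"tz":-70,"gripper":0.8}]'
python3 -m creep '[{"wx":0,"wy":0,"wz":0,"tx":0,"ty":0,"tz":-40,"gripper":0.8},{"wx":0,"wy":0,"wz":0,"tx":0,"ty":0,"tz":-75,"gripper":0.8},{"wx":0,"wy":0,"wz":0,"tx":0,"ty":0,"tz":-75,"gripper":0.8}]'
python3 - <<'E'
from h import *
p,P=cloud('wrist'); cv2.imwrite('pics/w5.png',p[:,:,::-1]);z=P[...,2]
near=lambda a,r:np.hypot(P[...,0]-a[0],P[...,1]-a[1])<r
print('drv',rect(P,near((.46,-.233),.057)&(z>.0165)&(z<.05)))
print('tray',rect(P,near((.46,-.233),.1)&(z>.006)&(z<.017)))
print('torch',rect(P,near((.635,-.22),.07)&(z>.018)&(z<.06)))
print(nets.place_of('stub_driver','wrist')[:1],nets.place_of('square_tray','wrist')[:1])
go(.588,.29,.16,90)
E
```

```text
time_s: 8.25
tool_pos: [0.4644, -0.2058, 0.0156]
tool_rot: [-179.9, -0.0, 81.0]
force: [0.0, -0.5, -0.8]
grip_width: 0.0288
grasp_force: 24.8
time_s: 8.67
tool_pos: [0.4621, -0.206, 0.0837]
tool_rot: [-179.6, -0.2, 80.9]
force: [0.7, -1.8, -0.1]
grip_width: 0.0486
grasp_force: 0.0
time_s: 8.92
tool_pos: [0.4695, -0.209, 0.1688]
tool_rot: [179.2, 0.3, 80.9]
force: [0.7, -0.4, -0.0]
grip_width: 0.0667
grasp_force: 0.0
drv (array([ 462.2, -226.5]), array([30.2, 92.4]), 80.2, 2041)
tray (array([ 477.1, -233.9]), array([130.3, 164.5]), 178.4, 16365)
torch (array([ 647.6, -226.5]), array([ 36.3, 128.4]), 74.6, 5679)
[{'point': [0.4629, -0.2276, 0.0109], 'confidence': 0.94}] [{'point': [0.4578, -0.2293, -0.0019], 'confidence': 0.56}]
t [5.107e+02 4.260e+01 5.000e-01] w [ 0.05  0.06 -9.14] yaw 90.0
```

View pics/w5.png

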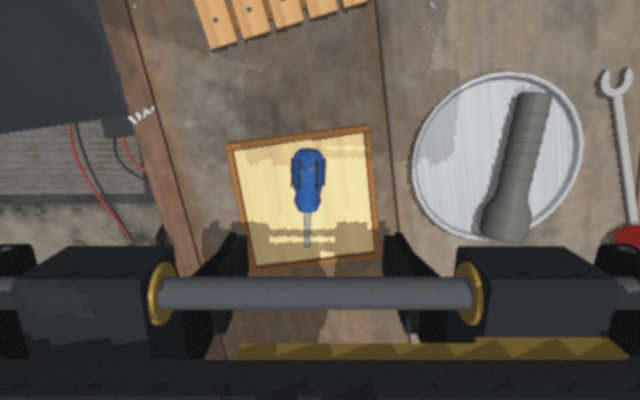

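The driver lies in the square tray, about 6 mm off centre, with its handle at (308,180). The torch in the dish has its lens toward -y. On to the measure.

```bash
set -e
python3 -m creep '[{"wx":0,"wy":0,"wz":0,"tx":35,"ty":3,"tz":0,"gripper":0.4},{"wx":0,"wy":0,"wz":0,"tx":70,"ty":6,"tz":0,"gripper":0.4},{"wx":0,"wy":0,"wz":0,"tx":110,"ty":9,"tz":0,"gripper":0.4},{"wx":0,"wy":0,"wz":0,"tx":150,"ty":12,"tz":0,"gripper":0.4},{"wx":0,"wy":0,"wz":0,"tx":190,"ty":15,"tz":0,"gripper":0.4}]'
python3 -m creep '[{"wx":0,"wy":0,"wz":0,"tx":40,"ty":3,"tz":0,"gripper":0.4},{"wx":0,"wy":0,"wz":0,"tx":80,"ty":7,"tz":0,"gripper":0.4},{"wx":0,"wy":0,"wz":0,"tx":120,"ty":10,"tz":0,"gripper":0.4},{"wx":0,"wy":0,"wz":0,"tx":160,"ty":14,"tz":0,"gripper":0.4},{"wx":0,"wy":0,"wz":0,"tx":190,"ty":16,"tz":0,"gripper":0.4}]'
python3 -m creep '[{"wx":0,"wy":0,"wz":-5,"tx":40,"ty":4,"tz":0,"gripper":0.4},{"wx":0,"wy":0,"wz":-9,"tx":80,"ty":7,"tz":0,"gripper":0.4},{"wx":0,"wy":0,"wz":-9,"tx":115,"ty":10,"tz":0,"gripper":0.4},{"wx":0,"wy":0,"wz":-9,"tx":130,"ty":12,"tz":0,"gripper":0.4},{"wx":0,"wy":0,"wz":-9,"tx":130,"ty":12,"tz":0,"gripper":0.4}]'
python3 - <<'E'
from h import *
p,P=cloud('wrist'); cv2.imwrite('pics/w6.png',p[:,:,::-1]);z=P[...,2]
near=lambda a,r:np.hypot(P[...,0]-a[0],P[...,1]-a[1])<r
print('top',rect(P,near((.59,.329),.06)&(z>.055)&(z<.08)),'all',rect(P,near((.59,.329),.06)&(z>.03)&(z<.08)))
m=(abs(P[...,0]-.597)<.08)&(abs(P[...,1]-.318)<.12)
print('tray',rect(P,m&(z>.006)&(z<.017)),'rim',rect(P,m&(z>.0115)&(z<.017)))
print(nets.place_of('measure','wrist')[:1],nets.place_of('long_tray','wrist')[:1])
o=get_obs();print(o['tool_pos'],o['tool_rot'],o['qpos'].round(1))
E
```

```text
time_s: 9.48
tool_pos: [0.5086, -0.0204, 0.1588]
tool_rot: [-179.8, 0.0, 80.8]
force: [1.1, 0.8, -0.7]
grip_width: 0.0623
grasp_force: 0.0
time_s: 9.9
tool_pos: [0.5546, 0.1667, 0.1586]
tool_rot: [-179.8, -0.1, 81.0]
force: [0.3, 0.3, -0.3]
grip_width: 0.0611
grasp_force: 0.0
time_s: 10.32
tool_pos: [0.5857, 0.2949, 0.1579]
tool_rot: [-179.7, -0.2, 90.3]
force: [-0.9, -0.2, 1.2]
grip_width: 0.0609
grasp_force: 0.0
top (array([593.1, 326.5]), array([34.1, 60. ]), 89.7, 3674) all (array([593.1, 326.8]), array([34.2, 60.5]), 89.8, 3790)
tray (array([596.5, 332. ]), array([141.9, 225. ]), 84.7, 22275) rim (array([596.5, 331.9]), array([141.9, 224.9]), 84.7, 3235)
[{'point': [0.5939, 0.3208, 0.0097], 'confidence': 0.57}] []
[0.58751163 0.28800768 0.15867917] [-1.79848638e+02  1.24393561e-01  8.98563748e+01] [  5.4  27.7 -45.7  85.8  20.2  75.2 -42.4]
```

View pics/w6.png

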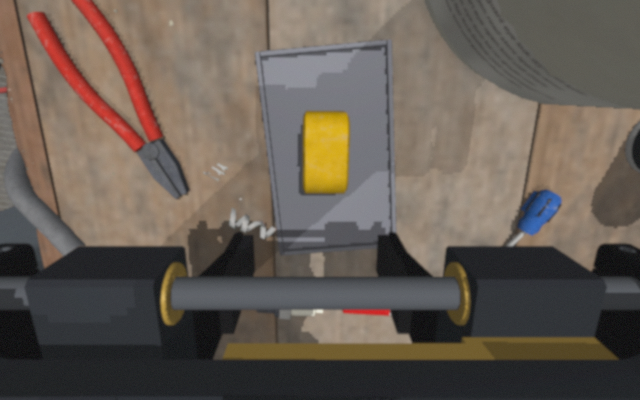

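The measure is at (325,152), standing in the tray with its long axis along y. The bucket is at upper right, about 15-20 mm clear of the gripper body if I grip slightly toward -y.

```bash
set -e
python3 -m creep '[{"wx":0,"wy":0,"wz":0,"tx":29,"ty":5.5,"tz":35,"gripper":0.4},{"wx":0,"wy":0,"wz":0,"tx":29,"ty":5.5,"tz":70,"gripper":0.4},{"wx":0,"wy":0,"wz":0,"tx":29,"ty":5.5,"tz":100,"gripper":0.4},{"wx":0,"wy":0,"wz":0,"tx":29,"ty":5.5,"tz":120,"gripper":0.4},{"wx":0,"wy":0,"wz":0,"tx":29,"ty":5.5,"tz":128,"gripper":0.4}]' 30
python3 -m creep '[{"wx":0,"wy":0,"wz":0,"tx":0,"ty":0,"tz":0,"gripper":-0.5},{"wx":0,"wy":0,"wz":0,"tx":0,"ty":0,"tz":0,"gripper":-0.5},{"wx":0,"wy":0,"wz":0,"tx":0,"ty":0,"tz":0,"gripper":-0.5},{"wx":0,"wy":0,"wz":0,"tx":0,"ty":0,"tz":0,"gripper":-0.5},{"wx":0,"wy":0,"wz":0,"tx":0,"ty":0,"tz":0,"gripper":-0.5}]' 30
python3 -m creep '[{"wx":0,"wy":0,"wz":0,"tx":0,"ty":0,"tz":0,"gripper":-0.5},{"wx":0,"wy":0,"wz":0,"tx":0,"ty":0,"tz":0,"gripper":-0.5}]'
python3 - <<'E'
from h import *
i=optics.camera_info('wrist'); f=200/np.tan(np.radians(i['fovy']/2)); T=i['tool_from_camera']
R=Ro.from_euler('xyz',[180,.1,89.86],degrees=True).as_matrix(); t=np.array([.5875,.2882,.1587])
c=[]
for u,v in((258,52),(390,42),(283,252),(396,243)):
    d=R@T[:3,:3]@np.array([(u-i['cx'])/f,(v-i['cy'])/f,1]); o=R@T[:3,3]+t; c.append(o+d*(.014-o[2])/d[2])
c=np.array(c)[:,:2]; print(c.round(4).tolist(),c.mean(0).round(4),np.degrees(np.arctan2(*(c[0]-c[2])[::-1])),np.degrees(np.arctan2(*(c[1]-c[3])[::-1])),np.degrees(np.arctan2(*(c[1]-c[0])[::-1])))
o=get_obs();print(o['tool_pos'],o['tool_rot'],o['grip_width'],o['grasp_force'])
E
```

```text
time_s: 10.88
tool_pos: [0.5919, 0.3141, 0.028]
tool_rot: [-179.7, 0.3, 89.7]
force: [-0.3, -0.1, 0.3]
grip_width: 0.0606
grasp_force: 0.0
time_s: 11.3
tool_pos: [0.5943, 0.3188, 0.0343]
tool_rot: [179.9, -0.0, 89.9]
force: [-2.3, -0.1, 0.7]
grip_width: 0.0355
grasp_force: 0.9
time_s: 11.47
tool_pos: [0.5941, 0.3188, 0.0342]
tool_rot: [179.9, -0.0, 89.9]
force: [-1.6, -2.0, 6.6]
grip_width: 0.034
grasp_force: 29.9
[[0.5421, 0.3947], [0.6475, 0.4018], [0.5571, 0.2192], [0.6629, 0.2281]] [0.6024 0.311 ] 94.90255625758635 95.06480955451777 3.857231518730968
[0.59414144 0.31882911 0.03416379] [ 1.79918250e+02 -1.38750463e-02  8.98754388e+01] 0.03403580042747137 29.874638356268406
```

```bash
set -e
python3 -m creep '[{"wx":0,"wy":0,"wz":0,"tx":0,"ty":0,"tz":-30,"gripper":-0.5},{"wx":0,"wy":0,"wz":0,"tx":0,"ty":0,"tz":-60,"gripper":-0.5},{"wx":0,"wy":0,"wz":0,"tx":-20,"ty":-8,"tz":-80,"gripper":-0.5},{"wx":0,"wy":0,"wz":0,"tx":-50,"ty":-19,"tz":-80,"gripper":-0.5},{"wx":0,"wy":0,"wz":0,"tx":-85,"ty":-33,"tz":-80,"gripper":-0.5}]'
python3 -m creep '[{"wx":0,"wy":0,"wz":0,"tx":-35,"ty":-13.5,"tz":0,"gripper":-0.5},{"wx":0,"wy":0,"wz":0,"tx":-70,"ty":-27,"tz":0,"gripper":-0.5},{"wx":0,"wy":0,"wz":0,"tx":-105,"ty":-40.5,"tz":0,"gripper":-0.5},{"wx":0,"wy":0,"wz":0,"tx":-140,"ty":-54,"tz":0,"gripper":-0.5},{"wx":0,"wy":0,"wz":0,"tx":-175,"ty":-67.5,"tz":0,"gripper":-0.5}]'
python3 -m creep '[{"wx":0,"wy":0,"wz":0,"tx":-35,"ty":-13.5,"tz":0,"gripper":-0.5},{"wx":0,"wy":0,"wz":0,"tx":-60,"ty":-23,"tz":0,"gripper":-0.5},{"wx":0,"wy":0,"wz":0,"tx":-77,"ty":-30,"tz":0,"gripper":-0.5},{"wx":0,"wy":0,"wz":0,"tx":-77,"ty":-30,"tz":0,"gripper":-0.5},{"wx":0,"wy":0,"wz":0,"tx":-77,"ty":-30,"tz":0,"gripper":-0.5}]'
python3 - <<'E'
from h import *
go(.4636,-.018,.035,90)
p,P=cloud('side');z=P[...,2]
near=lambda a,r:np.hypot(P[...,0]-a[0],P[...,1]-a[1])<r
hsv=cv2.cvtColor(p,cv2.COLOR_RGB2HSV); b=(hsv[...,0]>20)&(hsv[...,0]<35)&(hsv[...,1]>150)&near((.47,-.01),.09)&(z>.05)
print(rect(P,b),np.nanmin(z[b]),np.nanmax(z[b]))
m=(abs(P[...,0]-.600)<.065)&(abs(P[...,1]-.315)<.11)&(z>.006)&(z<.017); print('tray',rect(P,m))
print(nets.place_of('long_tray','side')[:1])
E
```

```text
time_s: 11.88
tool_pos: [0.5608, 0.2355, 0.1141]
tool_rot: [179.8, -0.2, 90.1]
force: [1.2, -1.0, -2.7]
grip_width: 0.0338
grasp_force: 29.8
time_s: 12.3
tool_pos: [0.4913, 0.057, 0.1121]
tool_rot: [-180.0, 0.0, 89.9]
force: [0.6, -1.0, -2.9]
grip_width: 0.034
grasp_force: 29.8
time_s: 12.72
tool_pos: [0.462, -0.0193, 0.1124]
tool_rot: [180.0, 0.0, 89.7]
force: [0.7, 1.4, -3.0]
grip_width: 0.0339
grasp_force: 29.8
t [ 1.4  1.6 77.4] w [ 0.    0.05 -0.28] yaw 90.0
(array([462.3,  -9.4]), array([45.3, 67.2]), 104.7, 464) 0.09199105748118142 0.21458184716311937
tray (array([589.9, 318. ]), array([110.9, 189.7]), 90.5, 3453)
[{'point': [0.6007, 0.3169, 0.0032], 'confidence': 0.85}]
```

```bash
set -e
python3 -m creep '[{"wx":0,"wy":0,"wz":0,"tx":1.5,"ty":1.5,"tz":40,"gripper":-0.5},{"wx":0,"wy":0,"wz":0,"tx":1.5,"ty":1.5,"tz":65,"gripper":-0.5},{"wx":0,"wy":0,"wz":0,"tx":1.5,"ty":1.5,"tz":74,"gripper":-0.5},{"wx":0,"wy":0,"wz":0,"tx":1.5,"ty":1.5,"tz":77,"gripper":-0.5},{"wx":0,"wy":0,"wz":0,"tx":1.5,"ty":1.5,"tz":77,"gripper":-0.5}]'
python3 -m creep '[{"wx":0,"wy":0,"wz":0,"tx":0,"ty":0,"tz":0,"gripper":-0.5},{"wx":0,"wy":0,"wz":0,"tx":0,"ty":0,"tz":0,"gripper":0.3},{"wx":0,"wy":0,"wz":0,"tx":0,"ty":0,"tz":0,"gripper":0.4},{"wx":0,"wy":0,"wz":0,"tx":0,"ty":0,"tz":0,"gripper":0.4},{"wx":0,"wy":0,"wz":0,"tx":0,"ty":0,"tz":-15,"gripper":0.4}]'
python3 -m creep '[{"wx":0,"wy":0,"wz":0,"tx":0,"ty":0,"tz":-40,"gripper":0.4},{"wx":0,"wy":0,"wz":0,"tx":0,"ty":0,"tz":-75,"gripper":0.4},{"wx":0,"wy":0,"wz":5,"tx":-20,"ty":18,"tz":-105,"gripper":0.4},{"wx":0,"wy":0,"wz":11,"tx":-45,"ty":40,"tz":-115,"gripper":0.4},{"wx":0,"wy":0,"wz":16,"tx":-70,"ty":61,"tz":-115,"gripper":0.4}]'
python3 -c "
from h import *
go(.64,-.23,.15,74)
p,P=cloud('side');z=P[...,2]
near=lambda a,r:np.hypot(P[...,0]-a[0],P[...,1]-a[1])<r
b=near((.4636,-.01),.055)&(z>.02)&(z<.08)
print(rect(P,b),np.nanmax(z[b]))
print(nets.place_of('measure','side'))
"
```

```text
time_s: 13.23
tool_pos: [0.4642, -0.0155, 0.0356]
tool_rot: [-180.0, -0.1, 90.0]
force: [1.0, 0.5, -2.3]
grip_width: 0.0337
grasp_force: 29.8
time_s: 13.65
tool_pos: [0.4626, -0.0169, 0.0495]
tool_rot: [-179.8, -0.0, 89.9]
force: [-0.5, -0.8, -0.4]
grip_width: 0.0532
grasp_force: 0.0
time_s: 14.07
tool_pos: [0.5285, -0.0883, 0.1708]
tool_rot: [179.4, 0.1, 73.6]
force: [0.8, 0.8, 0.8]
grip_width: 0.0609
grasp_force: 0.0
t [-104.4  146.7   22.4] w [ 0.56  0.1  -0.39] yaw 74.0
(array([466.3,  -4.9]), array([34.6, 61.5]), 89.9, 431) 0.06914965802458682
[{'point': [0.4698, -0.0113, 0.0061], 'confidence': 0.61}, {'point': [0.6388, -0.2218, 0.0042], 'confidence': 0.58}]
```

```bash
set -e
python3 -m creep '[{"wx":0,"wy":0,"wz":0,"tx":-22,"ty":31,"tz":5,"gripper":0.4},{"wx":0,"wy":0,"wz":0,"tx":-44,"ty":62,"tz":10,"gripper":0.4},{"wx":0,"wy":0,"wz":0,"tx":-66,"ty":93,"tz":15,"gripper":0.4},{"wx":0,"wy":0,"wz":0,"tx":-88,"ty":124,"tz":20,"gripper":0.4},{"wx":0,"wy":0,"wz":0,"tx":-104,"ty":147,"tz":22,"gripper":0.4}]'
python3 -m creep '[{"wx":0,"wy":0,"wz":0,"tx":0,"ty":0,"tz":0,"gripper":0.4}]'
python3 - <<'E'
from h import *
p,P=cloud('wrist'); cv2.imwrite('pics/w7.png',p[:,:,::-1]);z=P[...,2]
near=lambda a,r:np.hypot(P[...,0]-a[0],P[...,1]-a[1])<r
m=near((.64,-.225),.08)&(z>.018)&(z<.06)
print('torch',rect(P,m))
# barrel axis from tail part; ridge: points near top
a=np.radians(74); u=np.array([np.cos(a),np.sin(a)]); n=np.array([-u[1],u[0]])
q=P[m]; s=(q[:,:2]-[.64,-.225])@u; w=(q[:,:2]-[.64,-.225])@n
for lo in np.arange(-.08,.08,.01):
    k=(s>=lo)&(s<lo+.01)
    if k.sum()>5: print(round(lo*1000),k.sum(),(np.quantile(w[k],[.02,.98])*1000).round(1),(q[k,2].max()*1000).round(1))
D=near((.636,-.22),.09)&(z>.006)&(z<.018); print('dish',rect(P,D))
print(nets.place_of('torch_mid','wrist')[:1],nets.place_of('dish','wrist')[:1])
o=get_obs();print(o['tool_pos'],o['tool_rot'],o['qpos'].round(1))
E
```

```text
time_s: 14.58
tool_pos: [0.6378, -0.2308, 0.1426]
tool_rot: [-180.0, 0.1, 73.8]
force: [-1.3, -0.4, -0.9]
grip_width: 0.061
grasp_force: 0.0
time_s: 14.67
tool_pos: [0.6382, -0.2342, 0.1416]
tool_rot: [180.0, 0.1, 73.5]
force: [-2.0, -1.1, -0.4]
grip_width: 0.0609
grasp_force: 0.0
torch (array([ 650.6, -227.1]), array([ 39. , 128.2]), 73.9, 6004)
-70 91 [-28.4   7.2] 47.3
-60 553 [-29.3   7.8] 48.4
-50 571 [-29.6   7.7] 48.4
-40 642 [-28.1   6.7] 46.6
-30 467 [-24.1   2.6] 41.3
-20 378 [-22.4   1.7] 38.9
-10 408 [-22.4   2.3] 39.4
0 412 [-22.3   2.2] 38.5
10 430 [-22.2   2.8] 37.8
20 436 [-22.2   2.7] 37.5
30 456 [-22.1   2.7] 37.2
40 463 [-22.1   3.3] 36.6
50 467 [-22.1   3.1] 35.7
60 230 [-21.1   2.3] 34.9
dish (array([ 636.9, -220. ]), array([150.9, 154.5]), 177.4, 20751)
[{'point': [0.6495, -0.2307, 0.0186], 'confidence': 0.66}] [{'point': [0.6372, -0.2248, 0.002], 'confidence': 0.97}]
[ 0.636892   -0.22646188  0.14343488] [-1.79951076e+02 -7.34944503e-02  7.39204598e+01] [ 42.6  28.  -34.5  83.7  16.1  73.3  -9.5]
```

View pics/w7.png

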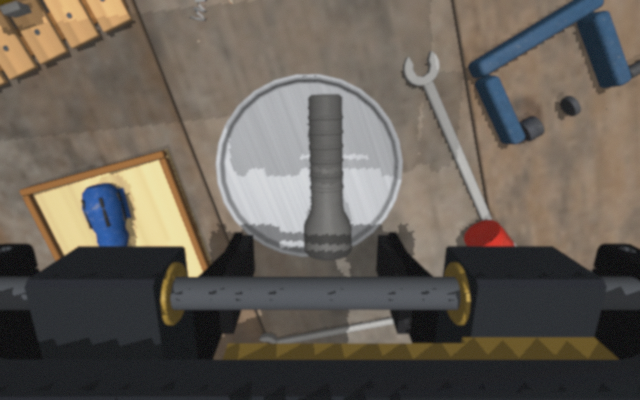

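The torch mid is about (0.6505,-0.227), axis 74°, with the lens end lower in the picture at (328,240). I'll descend partway, check, then grip 8 mm toward the lens.

```bash
set -e
python3 -m creep '[{"wx":0,"wy":0,"wz":0,"tx":-2,"ty":11,"tz":35,"gripper":0.3},{"wx":0,"wy":0,"wz":0,"tx":-2,"ty":11,"tz":65,"gripper":0.3},{"wx":0,"wy":0,"wz":0,"tx":-2,"ty":11,"tz":80,"gripper":0.3},{"wx":0,"wy":0,"wz":0,"tx":-2,"ty":11,"tz":80,"gripper":0.3},{"wx":0,"wy":0,"wz":0,"tx":-2,"ty":11,"tz":80,"gripper":0.3}]' 35
python3 -m creep '[{"wx":0,"wy":0,"wz":0,"tx":0,"ty":0,"tz":0,"gripper":0.3},{"wx":0,"wy":0,"wz":0,"tx":0,"ty":0,"tz":0,"gripper":0.3}]'
python3 -c "
from h import *
go(.648,-.235,.0155,74)"
```

```text
time_s: 15.23
tool_pos: [0.6466, -0.2313, 0.0639]
tool_rot: [-179.9, -0.0, 74.0]
force: [0.3, -0.2, 1.4]
grip_width: 0.0567
grasp_force: 0.0
time_s: 15.4
tool_pos: [0.6486, -0.2326, 0.0663]
tool_rot: [179.8, 0.0, 73.9]
force: [0.7, -0.1, 0.6]
grip_width: 0.0564
grasp_force: 0.0
t [-2.5 -0.1 50.8] w [ 0.22  0.02 -0.11] yaw 74.0
```

```bash
set -e
python3 -m creep '[{"wx":0,"wy":0,"wz":0,"tx":-2,"ty":0,"tz":30,"gripper":0.3},{"wx":0,"wy":0,"wz":0,"tx":-2,"ty":0,"tz":46,"gripper":0.3},{"wx":0,"wy":0,"wz":0,"tx":-2,"ty":0,"tz":50,"gripper":0.3},{"wx":0,"wy":0,"wz":0,"tx":-2,"ty":0,"tz":50,"gripper":-0.6},{"wx":0,"wy":0,"wz":0,"tx":-2,"ty":0,"tz":50,"gripper":-0.6}]' 35
python3 -m creep '[{"wx":0,"wy":0,"wz":0,"tx":0,"ty":0,"tz":0,"gripper":-0.6},{"wx":0,"wy":0,"wz":0,"tx":0,"ty":0,"tz":0,"gripper":-0.6},{"wx":0,"wy":0,"wz":0,"tx":0,"ty":0,"tz":0,"gripper":-0.6},{"wx":0,"wy":0,"wz":0,"tx":0,"ty":0,"tz":0,"gripper":-0.6},{"wx":0,"wy":0,"wz":0,"tx":0,"ty":0,"tz":0,"gripper":-0.6}]'
python3 -m creep '[{"wx":0,"wy":0,"wz":0,"tx":0,"ty":0,"tz":0,"gripper":-0.6},{"wx":0,"wy":0,"wz":0,"tx":0,"ty":0,"tz":-35,"gripper":-0.6},{"wx":0,"wy":0,"wz":0,"tx":0,"ty":0,"tz":-70,"gripper":-0.6},{"wx":0,"wy":0,"wz":0,"tx":0,"ty":0,"tz":-100,"gripper":-0.6},{"wx":0,"wy":0,"wz":0,"tx":0,"ty":0,"tz":-115,"gripper":-0.6}]'
python3 -c "
from h import *
go(.60,.20,.13,95)
o=get_obs();print(o['tool_pos'],o['grip_width'],o['grasp_force'])"
```

```text
time_s: 15.82
tool_pos: [0.6469, -0.2344, 0.0141]
tool_rot: [180.0, -0.0, 73.9]
force: [0.2, 0.2, -0.3]
grip_width: 0.0493
grasp_force: 0.0
time_s: 16.23
tool_pos: [0.6472, -0.2347, 0.0144]
tool_rot: [179.9, 0.0, 73.9]
force: [-0.4, -0.3, 1.9]
grip_width: 0.0245
grasp_force: 34.9
time_s: 16.65
tool_pos: [0.6478, -0.2346, 0.1321]
tool_rot: [179.8, 0.0, 73.9]
force: [0.7, 0.4, -2.6]
grip_width: 0.0247
grasp_force: 34.9
t [ 404.2 -166.7    1.4] w [  0.21   0.05 -21.12] yaw 95.0
[ 0.6478346  -0.23462128  0.13210879] 0.024742911568101843 34.94404993951321
```

```bash
set -e
python3 -m creep '[{"wx":0,"wy":0,"wz":0,"tx":34,"ty":-14,"tz":0,"gripper":-0.6},{"wx":0,"wy":0,"wz":0,"tx":68,"ty":-28,"tz":0,"gripper":-0.6},{"wx":0,"wy":0,"wz":0,"tx":102,"ty":-42,"tz":0,"gripper":-0.6},{"wx":0,"wy":0,"wz":0,"tx":136,"ty":-56,"tz":0,"gripper":-0.6},{"wx":0,"wy":0,"wz":0,"tx":170,"ty":-70,"tz":0,"gripper":-0.6}]'
python3 -m creep '[{"wx":0,"wy":0,"wz":-4,"tx":34,"ty":-14,"tz":0,"gripper":-0.6},{"wx":0,"wy":0,"wz":-8,"tx":68,"ty":-28,"tz":0,"gripper":-0.6},{"wx":0,"wy":0,"wz":-12,"tx":102,"ty":-42,"tz":0,"gripper":-0.6},{"wx":0,"wy":0,"wz":-16,"tx":136,"ty":-56,"tz":0,"gripper":-0.6},{"wx":0,"wy":0,"wz":-21,"tx":170,"ty":-70,"tz":0,"gripper":-0.6}]'
python3 -m creep '[{"wx":0,"wy":0,"wz":0,"tx":30,"ty":0,"tz":0,"gripper":-0.6},{"wx":0,"wy":0,"wz":0,"tx":55,"ty":0,"tz":0,"gripper":-0.6},{"wx":0,"wy":0,"wz":0,"tx":55,"ty":0,"tz":0,"gripper":-0.6}]'
python3 - <<'E'
from h import *
o=get_obs();print(o['tool_pos'],o['tool_rot'],o['grip_width'])
p,P=cloud('wrist'); cv2.imwrite('pics/w8.png',p[:,:,::-1])
go(.601,.307,.06,95)
E
```

```text
time_s: 17.07
tool_pos: [0.625, -0.0503, 0.1273]
tool_rot: [-179.9, 0.0, 73.9]
force: [-0.3, 0.6, -4.7]
grip_width: 0.0247
grasp_force: 34.9
time_s: 17.48
tool_pos: [0.6051, 0.1322, 0.1275]
tool_rot: [-179.9, 0.0, 95.1]
force: [0.2, 0.3, -4.6]
grip_width: 0.0254
grasp_force: 34.9
time_s: 17.73
tool_pos: [0.5984, 0.1943, 0.128]
tool_rot: [-179.9, -0.3, 95.4]
force: [-0.9, 1.7, -2.8]
grip_width: 0.0245
grasp_force: 34.9
[0.59838671 0.19433592 0.12796442] [-179.87466336   -0.31764861   95.42893984] 0.02453597206296299
t [115.6  12.5  68. ] w [-0.13 -0.13  0.29] yaw 95.0
```

View pics/w8.png

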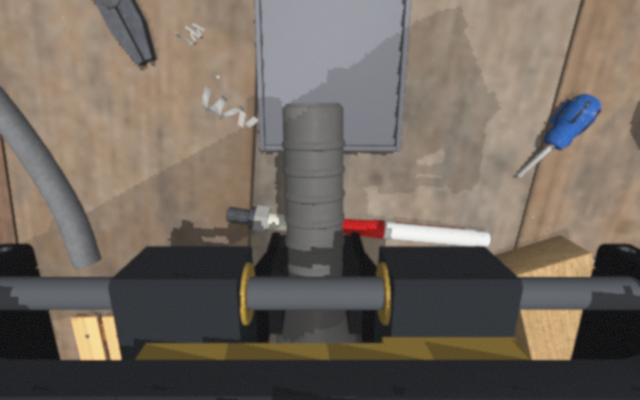

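The torch is held straight at (313,200), parallel to the tray, whose near edge shows at v≈150, u 260-400. I'll take the tray middle from this edge and move on over it.

```bash
set -e
python3 -m creep '[{"wx":0,"wy":0,"wz":0,"tx":35,"ty":4,"tz":0,"gripper":-0.6},{"wx":0,"wy":0,"wz":0,"tx":70,"ty":8,"tz":10,"gripper":-0.6},{"wx":0,"wy":0,"wz":0,"tx":100,"ty":11,"tz":30,"gripper":-0.6},{"wx":0,"wy":0,"wz":0,"tx":114,"ty":12,"tz":50,"gripper":-0.6},{"wx":0,"wy":0,"wz":0,"tx":114,"ty":12,"tz":60,"gripper":-0.6}]'
python3 -m creep '[{"wx":0,"wy":0,"wz":0,"tx":0,"ty":0,"tz":0,"gripper":-0.6},{"wx":0,"wy":0,"wz":0,"tx":0,"ty":0,"tz":0,"gripper":-0.6}]'
python3 - <<'E'
from h import *
i=optics.camera_info('wrist'); f=200/np.tan(np.radians(i['fovy']/2)); T=i['tool_from_camera']
R=Ro.from_euler('xyz',[-179.87,-.32,95.43],degrees=True).as_matrix(); t=np.array([.5984,.1943,.128])
c=[]
for u,v in((261,151),(400,151),(257,5),(408,5)):
    d=R@T[:3,:3]@np.array([(u-i['cx'])/f,(v-i['cy'])/f,1]); o=R@T[:3,3]+t; c.append((o+d*(.014-o[2])/d[2])[:2])
c=np.array(c); e=c[1]-c[0]; a=np.arctan2(e[1],e[0]); m=(c[0]+c[1])/2
print(c.round(4).tolist(),np.linalg.norm(e),np.degrees(a),[np.degrees(np.arctan2(*(c[k+2]-c[k])[::-1])) for k in(0,1)],m+.09*np.array([-np.sin(a),np.cos(a)]))
p,P=cloud('side'); z=P[...,2]
k=(abs(P[...,0]-.6)<.05)&(abs(P[...,1]-.31)<.09)&(z>.04)&(z<.13)
hsv=cv2.cvtColor(p,cv2.COLOR_RGB2HSV); 
print('above',rect(P,k))
go(.600,.3075,.016,95)
E
```

```text
time_s: 18.2
tool_pos: [0.6007, 0.3041, 0.0651]
tool_rot: [-179.7, -0.1, 95.2]
force: [-1.4, 0.8, -4.2]
grip_width: 0.0248
grasp_force: 34.9
time_s: 18.37
tool_pos: [0.6042, 0.2976, 0.0671]
tool_rot: [-179.9, 0.2, 94.8]
force: [-0.3, -0.5, -4.7]
grip_width: 0.0245
grasp_force: 34.9
[[0.5531, 0.2226], [0.6609, 0.2328], [0.5449, 0.3249], [0.6501, 0.3348]] 0.10829062347735864 5.416361719622355 [np.float64(94.56402648299199), np.float64(96.03530855595575)] [0.59852117 0.31726712]
above (array([603.3, 313.5]), array([ 49.8, 117.2]), 99.7, 934)
t [10.2 -4.4 52.4] w [-0.01  0.11 -0.29] yaw 95.0
```

```bash
set -e
python3 -m creep '[{"wx":0,"wy":0,"wz":0,"tx":4,"ty":-1,"tz":20,"gripper":-0.6},{"wx":0,"wy":0,"wz":0,"tx":4,"ty":-1,"tz":38,"gripper":-0.6},{"wx":0,"wy":0,"wz":0,"tx":4,"ty":-1,"tz":46,"gripper":-0.6},{"wx":0,"wy":0,"wz":0,"tx":4,"ty":-1,"tz":49,"gripper":-0.6},{"wx":0,"wy":0,"wz":0,"tx":4,"ty":-1,"tz":49,"gripper":-0.6}]'
python3 -m creep '[{"wx":0,"wy":0,"wz":0,"tx":0,"ty":0,"tz":0,"gripper":-0.6},{"wx":0,"wy":0,"wz":0,"tx":0,"ty":0,"tz":0,"gripper":-0.6}]'
python3 -c "
from h import *
go(.600,.308,.016,95)"
```

```text
time_s: 18.83
tool_pos: [0.6034, 0.3028, 0.0196]
tool_rot: [-180.0, 0.0, 94.8]
force: [-0.1, 0.7, -3.9]
grip_width: 0.0245
grasp_force: 34.9
time_s: 19.0
tool_pos: [0.6039, 0.3045, 0.021]
tool_rot: [179.9, -0.0, 94.8]
force: [-0.3, 0.7, -4.9]
grip_width: 0.0251
grasp_force: 34.9
t [ 3.8 -3.6  5. ] w [ 0.13 -0.04 -0.17] yaw 95.0
```

```bash
set -e
python3 -m creep '[{"wx":0,"wy":0,"wz":0,"tx":3,"ty":-3,"tz":1,"gripper":-0.6},{"wx":0,"wy":0,"wz":0,"tx":3,"ty":-3,"tz":3,"gripper":-0.6},{"wx":0,"wy":0,"wz":0,"tx":3,"ty":-3,"tz":5,"gripper":-0.6},{"wx":0,"wy":0,"wz":0,"tx":3,"ty":-3,"tz":5,"gripper":-0.6},{"wx":0,"wy":0,"wz":0,"tx":3,"ty":-3,"tz":5,"gripper":-0.6}]'
python3 -m creep '[{"wx":0,"wy":0,"wz":0,"tx":0,"ty":0,"tz":0,"gripper":-0.3},{"wx":0,"wy":0,"wz":0,"tx":0,"ty":0,"tz":0,"gripper":0},{"wx":0,"wy":0,"wz":0,"tx":0,"ty":0,"tz":0,"gripper":0.1},{"wx":0,"wy":0,"wz":0,"tx":0,"ty":0,"tz":0,"gripper":0.1},{"wx":0,"wy":0,"wz":0,"tx":0,"ty":0,"tz":-20,"gripper":0.1}]'
python3 -m creep '[{"wx":0,"wy":0,"wz":0,"tx":-10,"ty":0,"tz":-35,"gripper":0.1},{"wx":0,"wy":0,"wz":0,"tx":-30,"ty":0,"tz":-65,"gripper":0.5},{"wx":0,"wy":0,"wz":0,"tx":-60,"ty":0,"tz":-90,"gripper":0.9},{"wx":0,"wy":0,"wz":0,"tx":-80,"ty":0,"tz":-105,"gripper":0.9},{"wx":0,"wy":0,"wz":0,"tx":-80,"ty":0,"tz":-110,"gripper":0.9}]'
python3 -m creep '[{"wx":0,"wy":0,"wz":0,"tx":0,"ty":0,"tz":0,"gripper":0.9}]'
python3 - <<'E'
from h import *
p,P=cloud('wrist'); cv2.imwrite('pics/w9.png',p[:,:,::-1]);z=P[...,2]
k=(abs(P[...,0]-.6)<.05)&(abs(P[...,1]-.315)<.086)&(z>.018)&(z<.06)
print('torch',rect(P,k),np.nanmax(z[k])); print(nets.place_of('torch_mid','wrist')[:1],nets.place_of('long_tray','wrist')[:1])
o=get_obs();print(o['tool_pos'])
go(.643,.016,.15,75)
E
```

```text
time_s: 19.42
tool_pos: [0.5995, 0.3073, 0.0146]
tool_rot: [180.0, -0.0, 94.9]
force: [-0.3, 0.1, -3.8]
grip_width: 0.025
grasp_force: 34.9
time_s: 19.83
tool_pos: [0.5974, 0.3052, 0.0311]
tool_rot: [-179.7, 0.2, 94.9]
force: [0.3, -0.9, -0.6]
grip_width: 0.0457
grasp_force: 0.0
time_s: 20.25
tool_pos: [0.6102, 0.2215, 0.148]
tool_rot: [179.7, 0.2, 94.4]
force: [1.1, -0.5, -0.6]
grip_width: 0.0667
grasp_force: 0.0
time_s: 20.33
tool_pos: [0.6082, 0.226, 0.1468]
tool_rot: [179.8, 0.0, 94.7]
force: [0.0, 0.9, -0.1]
grip_width: 0.0733
grasp_force: 0.0
torch (array([600. , 308.3]), array([ 39.8, 113.7]), 95.8, 6273) 0.04854653566867845
[{'point': [0.6001, 0.3118, 0.0234], 'confidence': 0.64}] []
[0.60535148 0.2285713  0.14371754]
t [-215.    19.1   -6.4] w [-0.08 -0.02 19.98] yaw 75.0
```

View pics/w9.png

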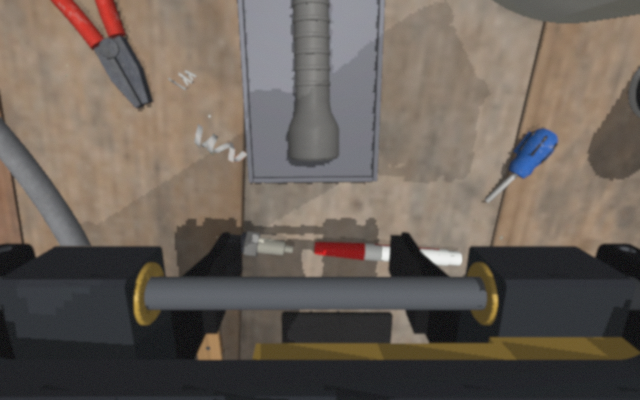

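The torch lies lengthwise in the tray with its lens at (313,135), mid about (0.600,0.3155). Now the roll goes from the mat to the dish.

```bash
set -e
python3 -m creep '[{"wx":0,"wy":0,"wz":0,"tx":-35,"ty":3,"tz":0,"gripper":0.9},{"wx":0,"wy":0,"wz":0,"tx":-75,"ty":7,"tz":0,"gripper":0.9},{"wx":0,"wy":0,"wz":0,"tx":-115,"ty":11,"tz":0,"gripper":0.9},{"wx":0,"wy":0,"wz":0,"tx":-155,"ty":15,"tz":0,"gripper":0.9},{"wx":0,"wy":0,"wz":0,"tx":-185,"ty":18,"tz":0,"gripper":0.9}]'
python3 -m creep '[{"wx":0,"wy":0,"wz":0,"tx":-25,"ty":1,"tz":15,"gripper":0.9},{"wx":0,"wy":0,"wz":0,"tx":-28,"ty":1,"tz":30,"gripper":0.9},{"wx":0,"wy":0,"wz":0,"tx":-28,"ty":1,"tz":30,"gripper":0.9},{"wx":0,"wy":0,"wz":0,"tx":-28,"ty":1,"tz":30,"gripper":0.9}]'
python3 - <<'E'
from h import *
p,P=cloud('wrist');z=P[...,2]
near=lambda a,r:np.hypot(P[...,0]-a[0],P[...,1]-a[1])<r
print(rect(P,near((.644,.016),.05)&(z>.021)&(z<.04)))
go(.644,.0165,.0185,95)
E
```

```text
time_s: 20.9
tool_pos: [0.6398, 0.0416, 0.1429]
tool_rot: [-179.9, 0.1, 94.8]
force: [1.0, -0.4, 0.4]
grip_width: 0.0831
grasp_force: 0.0
time_s: 21.23
tool_pos: [0.642, 0.0184, 0.1128]
tool_rot: [-179.8, -0.1, 95.0]
force: [-0.2, 0.9, -0.1]
grip_width: 0.0825
grasp_force: 0.0
(array([645.5,  14.3]), array([56.2, 56.6]), 105.1, 3064)
t [-3.3  1.1 95.6] w [-0.07 -0.11  0.06] yaw 95.0
```

```bash
set -e
python3 -m creep '[{"wx":0,"wy":0,"wz":0,"tx":-4,"ty":2,"tz":40,"gripper":0.9},{"wx":0,"wy":0,"wz":0,"tx":-4,"ty":2,"tz":75,"gripper":0.9},{"wx":0,"wy":0,"wz":0,"tx":-4,"ty":2,"tz":90,"gripper":0.9},{"wx":0,"wy":0,"wz":0,"tx":-4,"ty":2,"tz":95,"gripper":0.5},{"wx":0,"wy":0,"wz":0,"tx":-4,"ty":2,"tz":95,"gripper":-0.2}]' 25
python3 -m creep '[{"wx":0,"wy":0,"wz":0,"tx":0,"ty":0,"tz":0,"gripper":-0.2},{"wx":0,"wy":0,"wz":0,"tx":0,"ty":0,"tz":0,"gripper":-0.2},{"wx":0,"wy":0,"wz":0,"tx":0,"ty":0,"tz":0,"gripper":-0.2},{"wx":0,"wy":0,"wz":0,"tx":0,"ty":0,"tz":0,"gripper":-0.2},{"wx":0,"wy":0,"wz":0,"tx":0,"ty":0,"tz":0,"gripper":-0.2}]'
python3 -m creep '[{"wx":0,"wy":0,"wz":0,"tx":0,"ty":0,"tz":-25,"gripper":-0.2},{"wx":0,"wy":0,"wz":0,"tx":0,"ty":0,"tz":-50,"gripper":-0.2},{"wx":0,"wy":0,"wz":0,"tx":-20,"ty":0,"tz":-75,"gripper":-0.2},{"wx":0,"wy":0,"wz":0,"tx":-50,"ty":0,"tz":-80,"gripper":-0.2},{"wx":0,"wy":0,"wz":0,"tx":-85,"ty":0,"tz":-80,"gripper":-0.2}]'
python3 -c "
from h import *
go(.637,-.221,.1,95)"
```

```text
time_s: 21.7
tool_pos: [0.6452, 0.0147, 0.0192]
tool_rot: [-179.9, -0.1, 95.0]
force: [0.3, 0.1, 0.2]
grip_width: 0.0756
grasp_force: 0.0
time_s: 22.12
tool_pos: [0.6471, 0.0132, 0.0216]
tool_rot: [179.8, 0.0, 94.9]
force: [-1.7, -0.4, 5.8]
grip_width: 0.0549
grasp_force: 25.0
time_s: 22.53
tool_pos: [0.655, -0.0698, 0.1033]
tool_rot: [179.7, 0.0, 95.1]
force: [1.4, -0.7, -1.0]
grip_width: 0.0549
grasp_force: 25.0
t [-149.   -31.4    3.2] w [0.34 0.02 0.14] yaw 95.0
```

```bash
set -e
python3 -m creep '[{"wx":0,"wy":0,"wz":0,"tx":-35,"ty":-7,"tz":0,"gripper":-0.2},{"wx":0,"wy":0,"wz":0,"tx":-70,"ty":-15,"tz":0,"gripper":-0.2},{"wx":0,"wy":0,"wz":0,"tx":-105,"ty":-22,"tz":0,"gripper":-0.2},{"wx":0,"wy":0,"wz":0,"tx":-135,"ty":-28,"tz":0,"gripper":-0.2},{"wx":0,"wy":0,"wz":0,"tx":-149,"ty":-31,"tz":0,"gripper":-0.2}]'
python3 -m creep '[{"wx":0,"wy":0,"wz":0,"tx":0,"ty":0,"tz":40,"gripper":-0.2},{"wx":0,"wy":0,"wz":0,"tx":0,"ty":0,"tz":40,"gripper":-0.2},{"wx":0,"wy":0,"wz":0,"tx":0,"ty":0,"tz":40,"gripper":-0.2}]'
python3 -c "
from h import *
go(.637,-.221,.0215,95)"
```

```text
time_s: 22.95
tool_pos: [0.6331, -0.23, 0.0994]
tool_rot: [-179.9, 0.2, 94.5]
force: [-0.5, -0.7, -0.2]
grip_width: 0.0549
grasp_force: 25.0
time_s: 23.2
tool_pos: [0.633, -0.2214, 0.0578]
tool_rot: [-179.8, -0.2, 94.9]
force: [-0.3, 0.7, -0.3]
grip_width: 0.0549
grasp_force: 25.0
t [ 0.   4.2 36.3] w [-0.23 -0.16 -0.08] yaw 95.0
```

Next I'll lower, release slightly (inside the rim), rise and inspect everything.

```bash
set -e
python3 -m creep '[{"wx":0,"wy":0,"wz":0,"tx":0,"ty":3,"tz":18,"gripper":-0.2},{"wx":0,"wy":0,"wz":0,"tx":0,"ty":3,"tz":30,"gripper":-0.2},{"wx":0,"wy":0,"wz":0,"tx":0,"ty":3,"tz":36,"gripper":-0.2},{"wx":0,"wy":0,"wz":0,"tx":0,"ty":3,"tz":37,"gripper":-0.2},{"wx":0,"wy":0,"wz":0,"tx":0,"ty":3,"tz":37,"gripper":-0.2}]'
python3 -m creep '[{"wx":0,"wy":0,"wz":0,"tx":0,"ty":0,"tz":0,"gripper":0.6},{"wx":0,"wy":0,"wz":0,"tx":0,"ty":0,"tz":0,"gripper":0.6},{"wx":0,"wy":0,"wz":0,"tx":0,"ty":0,"tz":0,"gripper":0.6},{"wx":0,"wy":0,"wz":0,"tx":0,"ty":0,"tz":0,"gripper":0.6},{"wx":0,"wy":0,"wz":0,"tx":0,"ty":0,"tz":-20,"gripper":0.6}]'
python3 -m creep '[{"wx":0,"wy":0,"wz":0,"tx":0,"ty":0,"tz":-35,"gripper":0.6},{"wx":0,"wy":0,"wz":0,"tx":0,"ty":0,"tz":-70,"gripper":0.6},{"wx":0,"wy":0,"wz":0,"tx":0,"ty":0,"tz":-110,"gripper":0.6},{"wx":0,"wy":0,"wz":0,"tx":0,"ty":0,"tz":-150,"gripper":0.6},{"wx":0,"wy":0,"wz":0,"tx":0,"ty":0,"tz":-150,"gripper":0.6}]'
python3 -m creep '[{"wx":0,"wy":0,"wz":0,"tx":0,"ty":0,"tz":0,"gripper":0.6},{"wx":0,"wy":0,"wz":0,"tx":0,"ty":0,"tz":0,"gripper":0.6},{"wx":0,"wy":0,"wz":0,"tx":0,"ty":0,"tz":0,"gripper":0.6}]'
python3 - <<'E'
from h import *
near=lambda a,r:np.hypot(P[...,0]-a[0],P[...,1]-a[1])<r
p,P=cloud('wrist');z=P[...,2]
print('roll',rect(P,near((.637,-.221),.05)&(z>.021)&(z<.04)),'dish',rect(P,near((.637,-.22),.09)&(z>.006)&(z<.018)))
for c in('scene','side'):
    p,P=cloud(c);z=P[...,2];cv2.imwrite(f'pics/{c}9.png',p[:,:,::-1])
    print(c,'torch',rect(P,(abs(P[...,0]-.6)<.05)&(abs(P[...,1]-.315)<.084)&(z>.018)&(z<.06)),
     'meas',rect(P,near((.466,-.008),.055)&(z>.025)&(z<.08)),rect(P,near((.466,-.008),.055)&(z>.055)&(z<.08)),'drv',rect(P,near((.46,-.23),.055)&(z>.0165)&(z<.05)),'roll',rect(P,near((.637,-.221),.05)&(z>.02)&(z<.04)))
    for q in 'torch_mid long_tray stub_driver square_tray tape_roll_small dish measure slat_board'.split():
        print(q,[(round(r['confidence'],2),np.round(r['point'],3).tolist()) for r in nets.place_of(q,c)[:2]])
E
```

```text
time_s: 23.62
tool_pos: [0.6378, -0.222, 0.0228]
tool_rot: [-180.0, -0.0, 94.9]
force: [0.4, 0.7, 0.1]
grip_width: 0.0551
grasp_force: 25.0
time_s: 24.03
tool_pos: [0.6348, -0.2223, 0.0391]
tool_rot: [-179.7, -0.1, 94.9]
force: [-1.0, -0.2, -0.2]
grip_width: 0.0689
grasp_force: 0.0
time_s: 24.45
tool_pos: [0.6423, -0.2231, 0.2029]
tool_rot: [179.2, 0.3, 94.9]
force: [1.2, -0.2, 1.5]
grip_width: 0.0698
grasp_force: 0.0
time_s: 24.7
tool_pos: [0.6366, -0.2227, 0.1908]
tool_rot: [-179.8, -0.0, 94.9]
force: [-0.9, 0.5, -1.1]
grip_width: 0.0697
grasp_force: 0.0
roll (array([ 638.3, -220.9]), array([56. , 56.5]), 110.3, 1873) dish (array([ 637.2, -221.6]), array([154. , 154.2]), 151.9, 17448)
scene torch (array([599.6, 316.4]), array([ 37.5, 130. ]), 92.1, 1091) meas (array([465.2,  -5.9]), array([35.8, 62.2]), 90.6, 542) (array([465.5,  -5.3]), array([35.1, 56.6]), 90.6, 282) drv (array([ 455.5, -216.7]), array([30.6, 82.4]), 65.6, 182) roll (array([ 635.1, -218.9]), array([56.2, 56.7]), 66.8, 164)
torch_mid [(0.74, [0.601, 0.315, 0.024])]
long_tray [(0.88, [0.599, 0.32, 0.0]), (0.58, [0.
[... 357 characters left out ...]
ay([597.9, 316.3]), array([ 39.1, 128.1]), 97.0, 962) meas (array([466.1,  -5.8]), array([34.7, 62.3]), 89.7, 402) (array([466. ,  -3.8]), array([34.6, 55.8]), 89.3, 235) drv (array([ 457.2, -218.1]), array([29. , 86.7]), 68.6, 142) roll (array([ 637.1, -218.2]), array([55.2, 59. ]), 106.2, 170)
torch_mid [(0.8, [0.6, 0.314, 0.027])]
long_tray [(0.91, [0.601, 0.318, -0.0])]
stub_driver [(0.49, [0.46, -0.229, 0.008]), (0.48, [0.804, -0.056, -0.005])]
square_tray [(0.97, [0.461, -0.23, -0.004])]
tape_roll_small [(0.73, [0.636, -0.222, 0.009])]
dish [(0.67, [0.64, -0.222, 0.002])]
measure [(0.62, [0.465, -0.011, 0.001]), (0.59, [0.47, -0.009, 0.009])]
slat_board [(0.93, [0.465, -0.009, 0.004])]
```

View pics/side9.png

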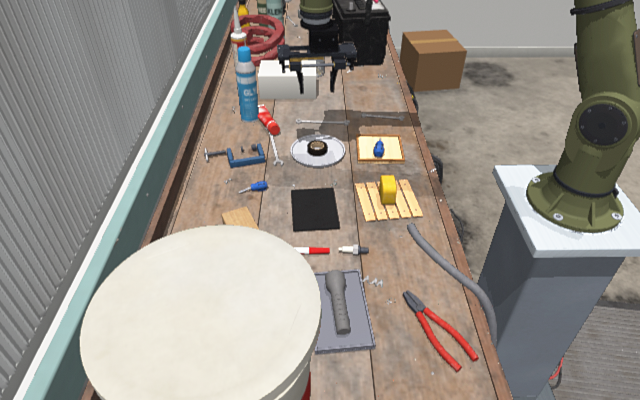

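The side view shows the torch in the long tray (338,300), the measure on the board (388,190), the driver in the square tray (379,148) and the roll in the dish (317,148). The mat is empty (315,208) and everything is within about 6 mm of centre. I'm handing in.

```bash
python3 -c "
from cell import env
print(env.sign_off())"
```

```text
the job is handed in; nothing more can be done
None
```

I handed the job in with all four things in their own places, each about 6 mm or less off centre by the last camera measurements, and the mat empty; the sign-off gave no verdict.

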